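# Clamp a tube to the set mark in a spring-gauge drill clamp

### The arm

A 7-joint arm with a two-finger parallel gripper is mounted at the origin on the work surface. World frame = base frame: x ahead of the robot, y to its left, z up, the work surface at z = 0. Lengths are in m, angles in rad, forces in N, time in s.
With the tool pointing down it reaches from about 0.35 to 0.9 m from the base axis. Payload 7.2 kg.
Tool frame: the origin (TCP) lies midway between the tips of the shut fingers; the grasp point (between the pads) lies ctrl.hold_point_z behind it (ctrl.hold_point_z is the distance from the TCP to the grasp point, in m); x points along the fingers, y is the direction in which the jaws open and shut, and the axes are right-handed (so a half turn about x gives the same grasp; the last joint's range is limited). The gripper opens to 85 mm and grips with 20 to 120 N. Pads are 22 mm wide; open, the fingers measure 114 mm over their backs; the gripper's body (76 mm by 85 mm) begins 54 mm behind the grasp point. The pads swing forward as they close: fully open they stand 13 mm farther back than shut.
Start: joints at [1.115, 0.411, -0.013, 1.596, 0.006, 1.134, -0.082], TCP at [0.236, -0.579, 0.231] pointing down, gripper open.
Joint ranges: [-2.95, 2.95], [-0.29, 1.99], [-1.47, 1.44], [0.14, 2.54], [-1.03, 4.17], [0.13, 1.85], [-2.86, 2.86]. Speed limits (rad/s): [2.39, 2.39, 3.01, 3.01, 3.14, 3.14, 3.14].

### API

Orientations are given as [roll, pitch, yaw] about the fixed x, y, z axes, in that order (R = Rz(yaw) Ry(pitch) Rx(roll)).
In Python, from bench import ctrl gives the robot as it stands.
- The arm moves only by the tool arm_command, never from a script. Its argument "steps" is a list of rows, each an object of numbers: "tx", "ty", "tz": the shift along the tool's x, y, z normalised to -1 to 1, where 1 is 25 mm; "rx", "ry", "rz": the turn, a rotation vector about the tool's x, y, z normalised to -1 to 1, where 1 is 4 degrees; "jaw": the opening, from 0 (shut) to 1 (fully open). In form: [{"tx": .., "ty": .., "tz": .., "rx": .., "ry": .., "rz": .., "jaw": ..}, ...]. A call has 1 to 12 rows; each row shifts and turns the commanded pose from where the row before left it, along the tool's axes as they then stand; what a row does not reach is not made up. A row lasts 1/12 s, in which the tool goes at most 41.7 mm and 7.16 degrees, less where a joint would pass 70% of its speed; a pose out of reach is approached as far as the arm can. A call with a number of a shift or a turn outside -1 to 1 is refused whole. A call with a gripper value outside its range is refused whole. The fingers move at their own pace and stop on an object; "force" is the grip in N (left out, the last holds). Time passes only in rows, so rows that do not move let the fingers close. It gives the time, the measured TCP pose, the force and the opening at its end, in the units of the state.
- ctrl.get_obs(): the state, without advancing time (a new reading comes with each control period).
- ctrl.read_camera(name): name is "side" or "top" or "wrist"; returns (picture, depth): 480x640x3 uint8, red, green, blue; 480x640 float32, m along the optical axis (not along the pixel's ray), 0 where there is no reading.
- ctrl.camera_info(name): a dict with "intrinsics" (3x3 intrinsics, pixels), "eye" and "attitude" of the camera in the world; the wrist camera has in their place "hand_eye" (4x4, takes a point from camera to tool coordinates, whose origin is the TCP and whose axes are the tool frame's). Camera axes: x right, y up, looking along -z (the intrinsics and any distortion apply to the point x, -y, -z); pixel columns grow to the right and rows downward; lengths in m; the calibration is good to about 2 mm. A picture is of the moment at which its call begins: read the wrist's pose just before it. camera_info takes no time and is no camera call.
- ctrl.close_job(): hands the job in, once; it reports no verdict.
The state is a dict: "t": time; "joint_pos": joint angles; "qvel": joint speeds; "tau": joint torques, N m; "tcp_pos": TCP position; "tcp_rot": TCP orientation; "wrist_force": force on the tool from outside, world axes, zero at the start; "wrist_torque": the same for the moment, N m; "opening": opening from 0.0 (shut) to 1.0 (fully open).
Only numpy, scipy, OpenCV 4.12 (cv2) and the standard library are available. Lean on these libraries where they do the work, as an engineer would, in place of code of your own. Each camera call takes 0.05 s, during which the arm holds its last target.

### The job

Stand the tall aluminium tube upright in the ring of the drill clamp and let go of it. Then turn the leaning tension knob clockwise so that the jaw presses the tube against the sprung anvil until the dial's needle points at the steel set mark, and let go, leaving the tube clamped upright in the ring. Do not shift the set mark, and leave the other things where they are.

Things in the scene. Friction and masses are not known exactly. Their poses are not given: they have to be found in the camera images.
- tube_center (a point): Centre of the tube to clamp: round plain aluminium, 28 mm diameter, 110 mm tall, about 0.16 kg, a dark bore shown in its top. It stands loose and upright on the table. The point is on its axis, 55 mm above its foot; z up along the tube. A slug and a square bar of aluminium stand near it; the three places are swapped at random
- ring_seat (a point): Centre of the floor of the steel ring on the sprung anvil shoe, 16 mm above the table. Ring 36 mm inside, 46 mm outside diameter, rim 10 mm above this floor: 4 mm play round the tube. y points to the V of the anvil (top 71 mm above the table), which the tube ends against, 2 mm beyond the ring's centre; x across; z up. The shoe slides along y when pressed
- knob_grip (a point): Middle of the black round ribbed tension knob (40 mm diameter, 32 mm long), on its axis, 16 mm below its outer face, 34 mm above the sloping housing. This point's z is the knob's axis pointing outwards, 30 degrees from vertical towards the clamp's front (towards the robot and its right); x, y turn with it. The dial head overhangs it: 126 mm above, edge 22 mm behind, so take it along its axis
- tension_knob (a joint): Turn of the tension knob, rad, 0 at the start (slack) to 7; grows clockwise looking down onto the knob's outer face, i.e. turning by minus this angle about knob_grip's z. Each rad drives the jaw 5 mm towards the tube. About 0.12 N m of friction; it stays where it is left. Some 2 to 4.5 rad are needed in all
- needle (a joint): Angle of the black needle on top of the dial, rad. 0 while the anvil is not pressed; grows clockwise from above as the anvil's spring gives way, 0.12 rad per mm: about 0.6 rad per rad of the knob once the jaw presses the tube against the anvil. Under a clear cover, 245 mm above the table
- mark (a joint): Angle of the steel set mark clipped on the dial's rim, rad, on the same scale as the needle: the needle points at the mark when the two are equal. Between 0.6 and 1.2; it must not be shifted
- needle_tip (a point): Tip of the needle, 50 mm from the dial's centre, 247 mm above the table
- set_mark (a point): Inner point of the set mark, 50 mm from the dial's centre at the same height: where the needle tip should come. The mark is a dark steel tab 12 x 8 x 18 mm on the rim of the 120 mm dial, with a short pointer inwards
- jaw (a joint): Advance of the jaw towards the ring, m: 5 mm per rad of the knob. The jaw (steel pad 26 mm wide, top 59 mm above the table) is on the ring's -y side and starts 4 to 10 mm clear of a tube centred in the ring. Behind it is the clamp's grey gear housing, 95 mm tall, beginning about 85 mm from the ring's centre in -y
- anvil (a joint): Deflection of the sprung anvil along its ring's y, m: 0 at rest, to 0.018; 2.4 N preload plus 1.2 N per mm. It moves the needle
- slug: Bystander: short thick round aluminium slug, 42 mm diameter, 55 mm tall, standing; origin under its centre
- square_bar: Bystander: square aluminium bar 30 x 30 x 80 mm, standing; origin under its centre
- chuck_key: Bystander: steel T-shaped chuck key, about 85 x 90 mm, lying on the table
- spanner: Bystander: steel spanner lying on the table
- bench_brush: Bystander: bench brush lying on the table
- oil: Bystander: white oil bottle, 56 mm diameter, 150 mm tall, standing
There are look-alikes about, which are no part of the job. What is shaped like the part that bears tube_center but green or purple is not meant.

How it is judged:
By the outcome, as a careful person would: the job done as asked, in the order asked, and still so for the second after the job is handed in, with the robot touching nothing.
It also fails if it takes over 72 s, if anything falls off the work surface, if the arm or the gripper's body presses on something with over 40 N, if the wrist force passes 120 N, or if a joint passes its speed limit or range.

## Working session

There is one attempt and no reset: what is moved stays moved. The work goes in short steps, Python scripts to look and compute and a tool call to move; the robot and the scene stay as the last step left them, time stands still between calls to the robot, and variables do not carry over. Pictures are saved under pics/ and viewed, and the job is handed in when it is done.

Besides the shell and the picture viewer there is one more tool, called after "Call:" as a command line: name --argument value ..., lists and objects as JSON in quotes. arm_command: Moves the arm, as the interface text tells. Its arguments: {"type":"object","properties":{"steps":{"type":"array","items":{"type":"object","properties":{"tx":{"type":"number"},"ty":{"type":"number"},"tz":{"type":"number"},"rx":{"type":"number"},"ry":{"type":"number"},"rz":{"type":"number"},"jaw":{"type":"number"}}}},"force":{"type":"number"}},"required":["steps"]}

```bash
ls; mkdir -p pics; python3 - <<'E'
from bench import ctrl
import cv2,numpy as np
o=ctrl.get_obs();print(o);print(ctrl.hold_point_z)
for n in("side","top","wrist"):
    p,d=ctrl.read_camera(n);cv2.imwrite(f"pics/{n}0.png",p[:,:,::-1]);np.save(f"{n}0.npy",d);print(n,ctrl.camera_info(n))
E
```

```text
pics
{'t': 0.0, 'joint_pos': array([ 1.11482884,  0.41190191, -0.0127291 ,  1.59705176,  0.00561435,
        1.13430761, -0.08220676]), 'qvel': array([ 0.0009447 ,  0.00015827, -0.0004451 ,  0.00099829, -0.00110733,
       -0.00039133, -0.00117843]), 'tau': array([-2.47518801e-04, -6.00631285e+01,  6.82221875e-01, -2.99408054e+01,
        1.38510234e-02,  1.05652824e-02,  5.73605053e-05]), 'tcp_pos': array([ 0.23610242, -0.57814537,  0.23044858]), 'tcp_rot': array([-1.49590328,  1.56916346,  2.03349651]), 'wrist_force': array([0.09715175, 0.25671698, 0.12930871]), 'wrist_torque': array([ 0.00405728, -0.07199575,  0.02384521]), 'opening': 1.0053406042697721}
0.0187
side {'intrinsics': array([[579.24265155,   0.        , 321.81235356],
       [  0.        , 579.24265155, 237.8426435 ],
       [  0.        ,   0.        ,   1.        ]]), 'eye': array([ 0.5178183 , -0.79403584,  0.94797719]), 'attitude': array([ 0.78222532,  0.0103977 , -0.01619919])}
top {'intrinsics': array([[548.77225484,   0.        , 319.7406397 ],
       [  0.        , 548.77225484, 244.24158833],
       [  0.        ,   0.        ,   1.        ]]), 'eye': array([ 0.3937294 , -0.01295358,  1.33188652]), 'attitude': array([ 0.11583752, -0.00696192, -1.5927615 ])}
wrist {'intrinsics': array([[361.90181461,   0.        , 325.1110111 ],
       [  0.        , 361.90181461, 244.18120152],
       [  0.        ,   0.        ,   1.        ]]), 'hand_eye': array([[ 1.53384315e-04,  2.81574157e-01, -9.59539457e-01,
        -1.42083619e-01],
       [ 9.99999923e-01, -3.88470754e-04,  4.58563511e-05,
        -6.32602064e-04],
       [-3.59841054e-04, -9.59539391e-01, -2.81574195e-01,
        -7.13229379e-02],
       [ 0.00000000e+00,  0.00000000e+00,  0.00000000e+00,
         1.00000000e+00]])}
```

View pics/side0.png

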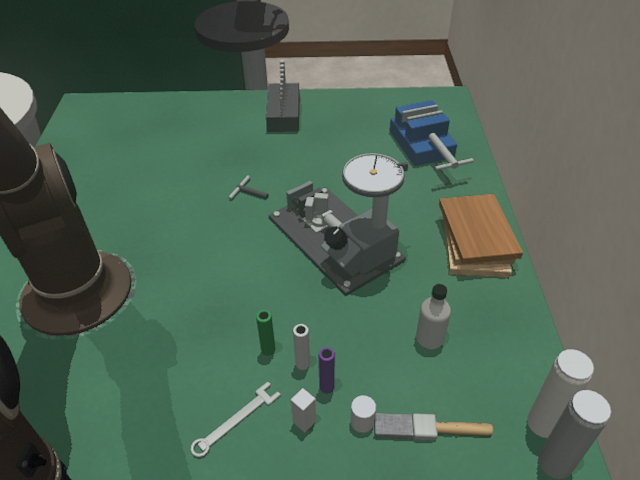

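View pics/top0.png

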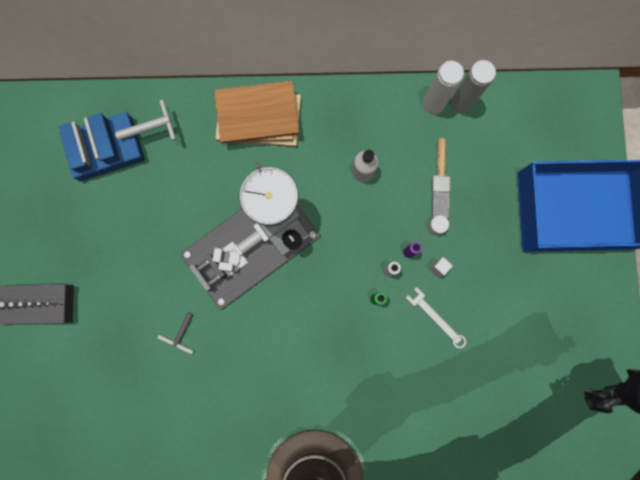

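View pics/wrist0.png

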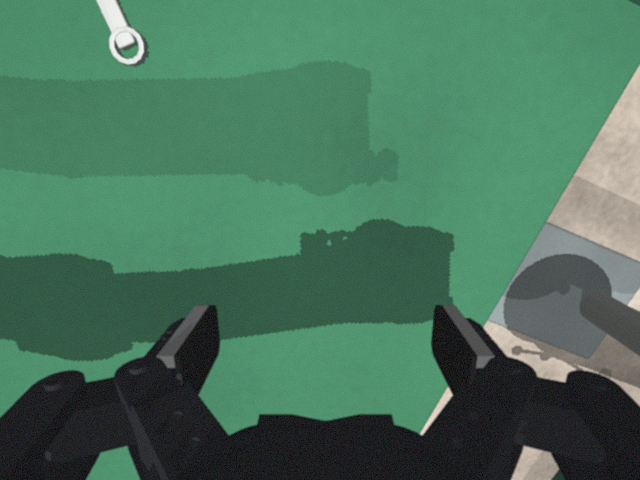

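```bash
cat > h.py <<'E'
import numpy as np,cv2
from scipy.spatial.transform import Rotation as R
from bench import ctrl
def pose(n,obs=None):
    i=ctrl.camera_info(n)
    if n=="wrist":
        T=np.eye(4);T[:3,:3]=R.from_euler('xyz',obs['tcp_rot']).as_matrix();T[:3,3]=obs['tcp_pos']
        return i['intrinsics'],T@i['hand_eye']
    T=np.eye(4);T[:3,:3]=R.from_euler('xyz',i['attitude']).as_matrix();T[:3,3]=i['eye'];return i['intrinsics'],T
def cloud(n,d,obs=None):
    K,T=pose(n,obs);v,u=np.mgrid[:480,:640]
    P=np.stack([(u-K[0,2])/K[0,0]*d,-(v-K[1,2])/K[1,1]*d,-d],-1)
    W=P@T[:3,:3].T+T[:3,3];W[d==0]=np.nan;return W
def ray(n,u,v,z,obs=None):
    K,T=pose(n,obs);r=T[:3,:3]@np.array([(u-K[0,2])/K[0,0],-(v-K[1,2])/K[1,1],-1]);return T[:3,3]+r*(z-T[2,3])/r[2]
def proj(n,p,obs=None):
    K,T=pose(n,obs);c=T[:3,:3].T@(np.asarray(p)-T[:3,3]);return np.array([K[0,0]*c[0]/-c[2]+K[0,2],-K[1,1]*c[1]/-c[2]+K[1,2]])
def crop(path,p,x,y,w,h,s):
    c=cv2.resize(p[y:y+h,x:x+w],None,fx=s,fy=s,interpolation=cv2.INTER_CUBIC)
    cv2.imwrite(path,c[:,:,::-1])
E
python3 - <<'E'
from h import *
W=cloud("top",np.load("top0.npy"));S=cloud("side",np.load("side0.npy"))
a=cv2.imread("pics/top0.png")[:,:,::-1];b=cv2.imread("pics/side0.png")[:,:,::-1]
crop("pics/t1.png",a,175,150,160,160,5);crop("pics/t2.png",a,350,200,130,100,6)
crop("pics/s1.png",b,260,140,160,150,5)
crop("pics/s2.png",b,240,300,150,140,5)
for n,u,v in[("tube",393,268),("dial",270,195),("knob",290,239),("table",320,330)]:print(n,W[v,u],ray("top",u,v,.11))
for n,u,v in[("tube",301,329),("dial",374,173),("knob",335,237),("table",200,330)]:print(n,S[v,u],ray("side",u,v,.11))
E
```

```text
tube [ 0.47898999 -0.18722768  0.10789061] [ 0.47884305 -0.18692734  0.11      ]
dial [0.62089956 0.07426087 0.24989607] [0.65027155 0.08553727 0.11      ]
knob [0.54708266 0.04120865 0.12458113] [0.54893477 0.04186279 0.11      ]
table [ 0.341361   -0.02169107  0.00127911] [ 0.3456399  -0.02097715  0.11      ]
tube [ 0.48224777 -0.18774709  0.11097737] [ 0.48220623 -0.18703912  0.11      ]
dial [0.62426989 0.07193043 0.24956654] [0.64554259 0.24498036 0.11      ]
knob [0.54910351 0.02856844 0.12190981] [0.54955457 0.04042832 0.11      ]
table [ 0.27599894 -0.10574326  0.00101098] [ 0.30383062 -0.1849608   0.11      ]
```

View pics/t1.png

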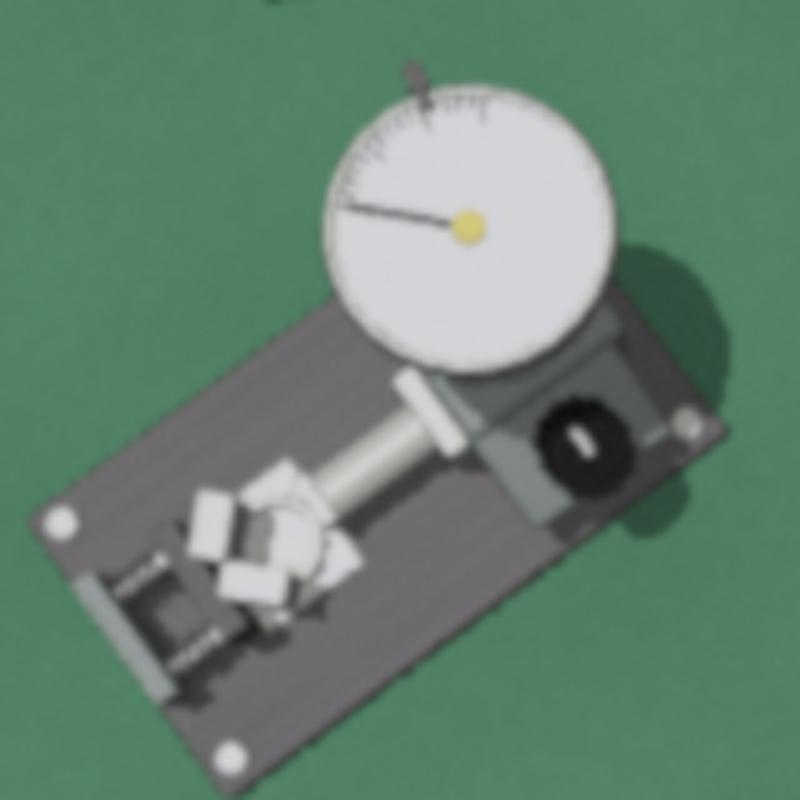

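View pics/t2.png

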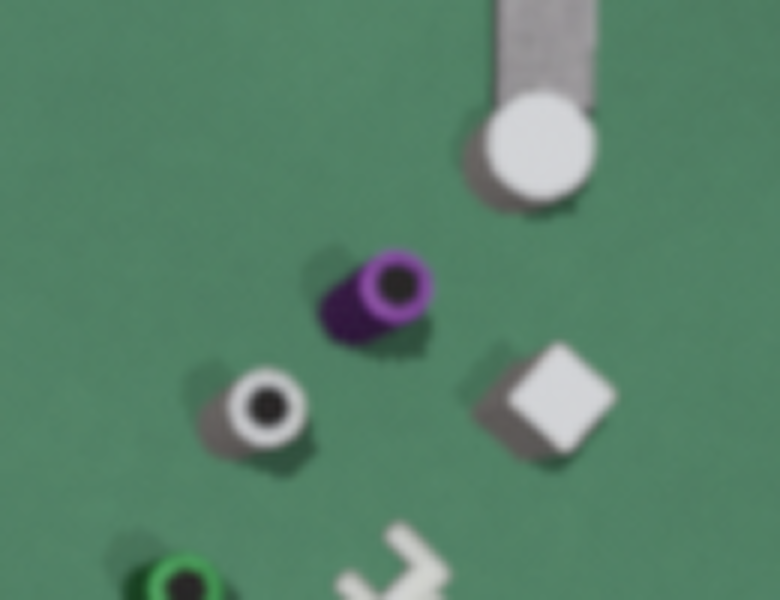

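View pics/s1.png

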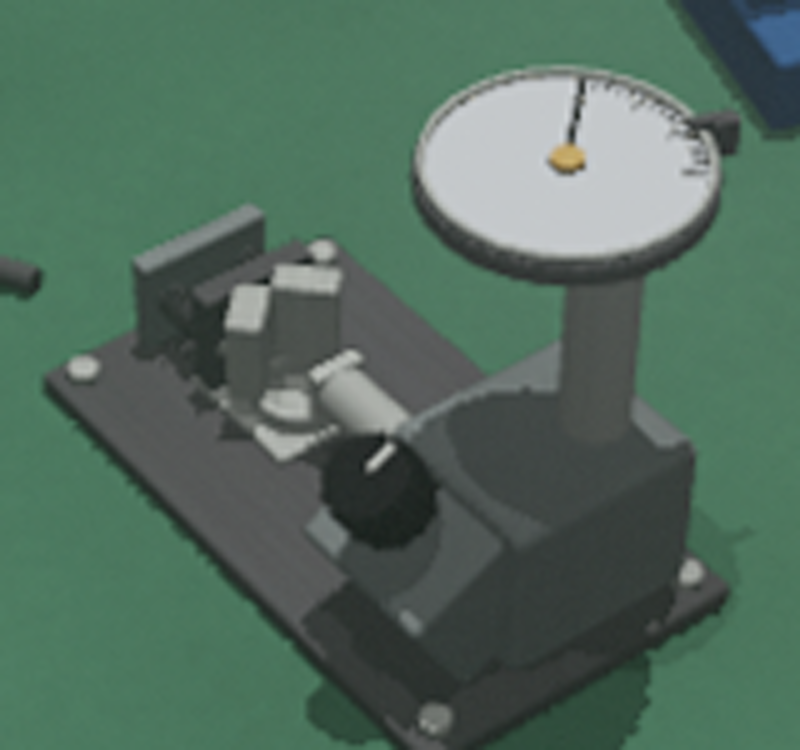

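View pics/s2.png

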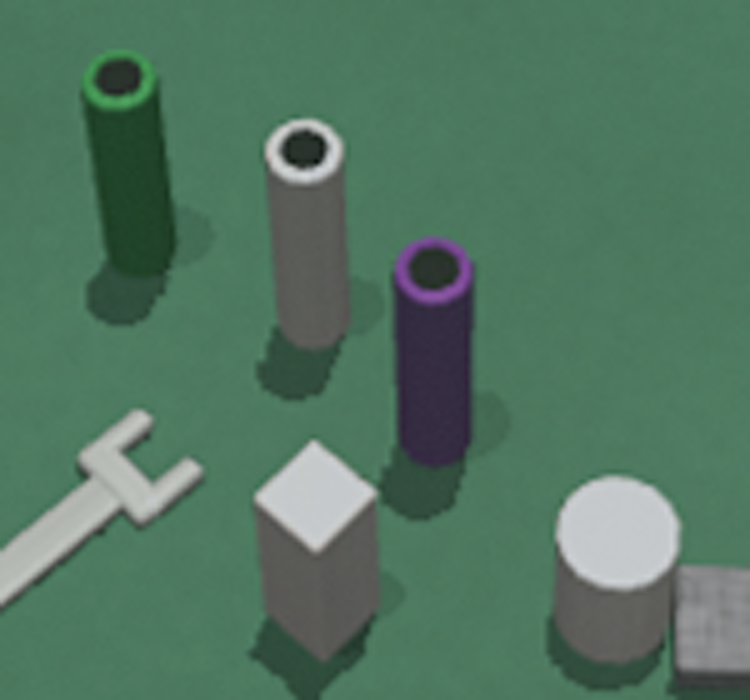

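```bash
python3 - <<'E'
from h import *
np.set_printoptions(precision=4,suppress=True)
o=ctrl.get_obs();print(R.from_euler('xyz',o['tcp_rot']).as_matrix())
t=lambda u,v,z:ray("top",175+u/5,150+v/5,z)
s=lambda u,v,z:ray("side",260+u/5,140+v/5,z)
print("dial",t(468,228,.247),s(567,157,.247))
print("needle",t(345,207,.247),s(582,82,.247))
print("mark",t(427,104,.247),s(698,125,.247), t(413,72,.25))
print("bolts",t(60,523,.012),t(230,757,.012),t(688,424,.012)); print(s(322,250,.012),s(82,368,.012),s(436,716,.012),s(691,572,.012))
print("corners top",t(30,517,.01),t(228,797,.01),t(730,430,.01))
W=cloud("top",np.load("top0.npy"));S=cloud("side",np.load("side0.npy"))
def z(u,v): return W[150+v//5,175+u//5]
for n,u,v in[("bolt",60,523),("base",300,700),("Vleft",210,525),("Vright",255,585),("ringfloor?",295,540),("jawpad",430,410),("shaft",370,460),("knob",585,430),("knobslot",582,442)]:print(n,z(u,v))
c=lambda u,v,z:ray("top",350+u/6,200+v/6,z)
d=lambda u,v,z:ray("side",240+u/5,300+v/5,z)
print("tube",c(267,406,.11),d(304,150,.11));print("green",c(186,588,.11),d(119,76,.11));print("purple",c(398,286,.11),d(433,270,.11));print("bar",c(563,397,.08),"slug",c(541,146,.055))
print("tubefoot side",d(314,342,0.0))
E
```

```text
[[-0.0005  0.3781 -0.9258]
 [ 0.0011 -0.9258 -0.3781]
 [-1.     -0.0013  0.0001]]
dial [0.6203 0.0773 0.247 ] [0.6239 0.08   0.247 ]
needle [0.6299 0.1266 0.247 ] [0.6336 0.127  0.247 ]
mark [0.6716 0.0933 0.247 ] [0.6763 0.0983 0.247 ] [0.6842 0.0985 0.25  ]
bolts [0.5287 0.2952 0.012 ] [0.4146 0.2134 0.012 ] [ 0.5705 -0.0087  0.012 ]
[0.5323 0.3033 0.012 ] [0.4164 0.2203 0.012 ] [ 0.5746 -0.0004  0.012 ] [0.6912 0.08   0.012 ]
corners top [0.5321 0.3101 0.01  ] [0.3956 0.2147 0.01  ] [ 0.5674 -0.029   0.01  ]
bolt [0.5295 0.2937 0.0181]
base [0.4411 0.1801 0.0105]
Vleft [0.5202 0.2122 0.0718]
Vright [0.4922 0.1919 0.0698]
ringfloor? [0.518  0.1818 0.0128]
jawpad [0.5723 0.111  0.0663]
shaft [0.551  0.1405 0.0542]
knob [0.5535 0.0366 0.1261]
knobslot [0.5485 0.0387 0.1309]
tube [ 0.4795 -0.1903  0.11  ] [ 0.4819 -0.1892  0.11  ]
green [ 0.4128 -0.1578  0.11  ] [ 0.4148 -0.1551  0.11  ]
purple [ 0.5234 -0.241   0.11  ] [ 0.5262 -0.2399  0.11  ]
bar [ 0.4826 -0.3078  0.08  ] slug [ 0.5833 -0.3098  0.055 ]
tubefoot side [ 0.4818 -0.1981  0.    ]
```

Call:
arm_command --steps '[{"ty":-0.7,"tz":-1,"rx":-1,"jaw":1},{"ty":-0.7,"tz":-1},{"ty":-0.7,"tz":-1},{"ty":-0.7,"tz":-1},{"ty":-0.7,"tz":-1},{"ty":-0.7,"tz":-1},{"ty":-0.7,"tz":-1},{"ty":-0.7,"tz":-1},{"ty":-0.7,"tz":-1},{"ty":-0.7,"tz":-1},{"ty":-0.7,"tz":-1}]' --force 40

```text
$.steps[0]: bad value
```

```bash
cat >> h.py <<'E'
np.set_printoptions(precision=4,suppress=True)
def down(a,tilt=None):
    # tool x down, y at azimuth a(deg)
    a=np.deg2rad(a);x=np.array([0,0,-1.]);y=np.array([np.cos(a),np.sin(a),0]);return np.stack([x,y,np.cross(x,y)],1)
def go(p,Rt,show=True):
    o=ctrl.get_obs();Rc=R.from_euler('xyz',o['tcp_rot']).as_matrix()
    d=Rc.T@(np.asarray(p)-o['tcp_pos']);w=R.from_matrix(Rc.T@Rt).as_rotvec()
    print("t",o['t'],"tcp",o['tcp_pos'],"q",o['joint_pos'],"open",o['opening'],"F",o['wrist_force'])
    print("shift units(tool)",d/.025,"turn units",np.rad2deg(w)/4)
    print("shift in target frame",Rt.T@(np.asarray(p)-o['tcp_pos'])/.025)
E
python3 -c "
from h import *
go([.4807,-.19,.2],down(53))"
```

```text
t 0.15 tcp [ 0.2362 -0.5782  0.2307] q [ 1.1148  0.4117 -0.0127  1.5968  0.0056  1.1344 -0.0822] open 1.0011447141764653 F [ 0.1242 -0.5578 -0.1047]
shift units(tool) [  1.2387 -10.6771 -14.9273] turn units [-30.1959  -0.0184   0.012 ]
shift in target frame [ 1.2264 18.2893 -1.5344]
```

Call:
arm_command --steps '[{"tx":0,"ty":-0.71,"tz":-1,"rx":0,"ry":0,"rz":0,"jaw":1},{"tx":0,"ty":-0.71,"tz":-1,"rx":0,"ry":0,"rz":0,"jaw":1},{"tx":0,"ty":-0.71,"tz":-1,"rx":0,"ry":0,"rz":0,"jaw":1},{"tx":0,"ty":-0.71,"tz":-1,"rx":0,"ry":0,"rz":0,"jaw":1},{"tx":0,"ty":-0.71,"tz":-1,"rx":0,"ry":0,"rz":0,"jaw":1},{"tx":0,"ty":-0.71,"tz":-1,"rx":0,"ry":0,"rz":0,"jaw":1},{"tx":0,"ty":-0.71,"tz":-1,"rx":0,"ry":0,"rz":0,"jaw":1},{"tx":0,"ty":-0.71,"tz":-1,"rx":0,"ry":0,"rz":0,"jaw":1},{"tx":0,"ty":-0.71,"tz":-1,"rx":0,"ry":0,"rz":0,"jaw":1},{"tx":0,"ty":-0.71,"tz":-1,"rx":0,"ry":0,"rz":0,"jaw":1},{"tx":0,"ty":-0.71,"tz":-1,"rx":0,"ry":0,"rz":0,"jaw":1},{"tx":0,"ty":-0.71,"tz":-1,"rx":0,"ry":0,"rz":0,"jaw":1}]' --force 40

```text
t: 1.15
tcp_pos: [0.4339, -0.2666, 0.2312]
tcp_rot: [-0.403, 1.571, 3.127]
wrist_force: [0.7, -0.8, -0.0]
opening: 1.001
```

```bash
python3 -c "
from h import *
go([.4807,-.19,.2],down(53))"
```

```text
t 1.15 tcp [ 0.4339 -0.2666  0.2312] q [ 0.6288  0.2254 -0.2035  1.8621  0.0519  1.0592 -0.7783] open 1.0010922630216563 F [ 0.7067 -0.8258 -0.0012]
shift units(tool) [ 1.2489 -2.1282 -2.8894] turn units [-30.1972   0.0003   0.0024]
shift in target frame [ 1.2492  3.5714 -0.3494]
```

Call:
arm_command --steps '[{"tx":0,"ty":-0.71,"tz":-0.96,"rx":0,"ry":0,"rz":0,"jaw":1},{"tx":0,"ty":-0.71,"tz":-0.96,"rx":0,"ry":0,"rz":0,"jaw":1},{"tx":0,"ty":-0.71,"tz":-0.96,"rx":0,"ry":0,"rz":0,"jaw":1},{"tx":0,"ty":0,"tz":0,"rx":-1,"ry":0,"rz":0,"jaw":1},{"tx":0,"ty":0,"tz":0,"rx":-1,"ry":0,"rz":0,"jaw":1},{"tx":0,"ty":0,"tz":0,"rx":-1,"ry":0,"rz":0,"jaw":1},{"tx":0,"ty":0,"tz":0,"rx":-1,"ry":0,"rz":0,"jaw":1},{"tx":0,"ty":0,"tz":0,"rx":-1,"ry":0,"rz":0,"jaw":1},{"tx":0,"ty":0,"tz":0,"rx":-1,"ry":0,"rz":0,"jaw":1},{"tx":0,"ty":0,"tz":0,"rx":-1,"ry":0,"rz":0,"jaw":1},{"tx":0,"ty":0,"tz":0,"rx":-1,"ry":0,"rz":0,"jaw":1},{"tx":0,"ty":0,"tz":0,"rx":-1,"ry":0,"rz":0,"jaw":1}]'

```text
t: 2.15
tcp_pos: [0.4798, -0.1914, 0.2311]
tcp_rot: [-1.268, 1.57, 2.893]
wrist_force: [-0.4, -0.2, 0.4]
opening: 0.998
```

Call:
arm_command --steps '[{"tx":0,"ty":0,"tz":0,"rx":-1,"ry":0,"rz":0,"jaw":1},{"tx":0,"ty":0,"tz":0,"rx":-1,"ry":0,"rz":0,"jaw":1},{"tx":0,"ty":0,"tz":0,"rx":-1,"ry":0,"rz":0,"jaw":1},{"tx":0,"ty":0,"tz":0,"rx":-1,"ry":0,"rz":0,"jaw":1},{"tx":0,"ty":0,"tz":0,"rx":-1,"ry":0,"rz":0,"jaw":1},{"tx":0,"ty":0,"tz":0,"rx":-1,"ry":0,"rz":0,"jaw":1},{"tx":0,"ty":0,"tz":0,"rx":-1,"ry":0,"rz":0,"jaw":1},{"tx":0,"ty":0,"tz":0,"rx":-1,"ry":0,"rz":0,"jaw":1},{"tx":0,"ty":0,"tz":0,"rx":-1,"ry":0,"rz":0,"jaw":1},{"tx":0,"ty":0,"tz":0,"rx":-1,"ry":0,"rz":0,"jaw":1},{"tx":0,"ty":0,"tz":0,"rx":-1,"ry":0,"rz":0,"jaw":1},{"tx":0,"ty":0,"tz":0,"rx":-1,"ry":0,"rz":0,"jaw":1}]'

```text
t: 3.15
tcp_pos: [0.4798, -0.1914, 0.2311]
tcp_rot: [-2.152, 1.57, 2.847]
wrist_force: [-0.1, 0.5, -0.1]
opening: 1.003
```

```bash
python3 -c "
from h import *
go([.4807,-.19,.2],down(53))
o=ctrl.get_obs();p,d=ctrl.read_camera('wrist');cv2.imwrite('pics/w1.png',p[:,:,::-1]);print(proj('wrist',[.4807,-.19,.11],o))
import pickle;pickle.dump(o,open('w1.pkl','wb'));np.save('w1.npy',d)
"
```

```text
t 3.15 tcp [ 0.4798 -0.1914  0.2311] q [ 0.6858  0.2672 -0.4801  1.8314  0.1389  1.0765  0.4405] open 1.002998149138625 F [-0.143   0.4791 -0.1483]
shift units(tool) [ 1.2426  0.0511 -0.0442] turn units [-9.1469 -0.0057  0.0045]
shift in target frame [ 1.2426  0.0671 -0.0056]
[327.2396 236.4018]
```

View pics/w1.png

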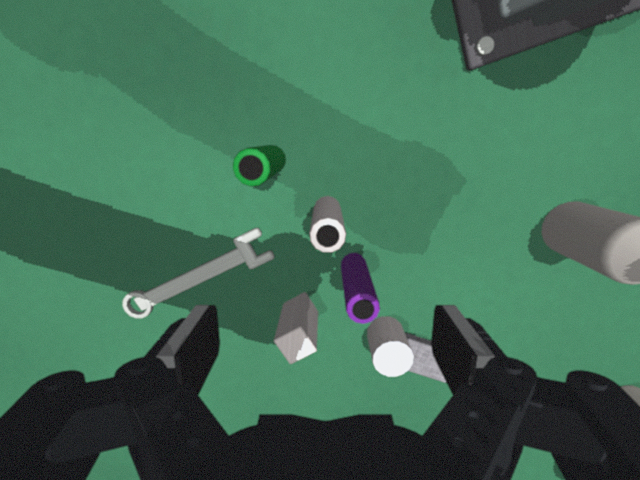

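Call:
arm_command --steps '[{"tx":0,"ty":0,"tz":0,"rx":-1,"ry":0,"rz":0,"jaw":1},{"tx":0,"ty":0,"tz":0,"rx":-1,"ry":0,"rz":0,"jaw":1},{"tx":0,"ty":0,"tz":0,"rx":-1,"ry":0,"rz":0,"jaw":1},{"tx":0,"ty":0,"tz":0,"rx":-1,"ry":0,"rz":0,"jaw":1},{"tx":0,"ty":0,"tz":0,"rx":-1,"ry":0,"rz":0,"jaw":1},{"tx":0,"ty":0,"tz":0,"rx":-1,"ry":0,"rz":0,"jaw":1},{"tx":0,"ty":0,"tz":0,"rx":-1,"ry":0,"rz":0,"jaw":1},{"tx":0,"ty":0,"tz":0,"rx":-1,"ry":0,"rz":0,"jaw":1},{"tx":0.6,"ty":0.04,"tz":0,"rx":-1,"ry":0,"rz":0,"jaw":1},{"tx":1,"ty":0,"tz":0,"rx":0,"ry":0,"rz":0,"jaw":1},{"tx":1,"ty":0,"tz":0,"rx":0,"ry":0,"rz":0,"jaw":1}]'

```text
t: 4.12
tcp_pos: [0.4811, -0.191, 0.1661]
tcp_rot: [0.198, 1.569, -0.463]
wrist_force: [-0.5, -0.1, -0.0]
opening: 0.999
```

```bash
python3 -c "
from h import *
go([.4807,-.19,.076],down(53))
"
```

```text
t 4.1167 tcp [ 0.4811 -0.191   0.1661] q [ 0.7423  0.3566 -0.5664  1.902   0.2337  0.9461  0.9767] open 0.9994641755043772 F [-0.4802 -0.055  -0.032 ]
shift units(tool) [ 3.6045  0.0192 -0.046 ] turn units [-0.219   0.0292 -0.0056]
shift in target frame [ 3.6045  0.0212 -0.0383]
```

Call:
arm_command --steps '[{"tx":0.9,"ty":0.02,"tz":-0.04,"rx":-0.2,"ry":0,"rz":0,"jaw":1},{"tx":0.9,"ty":0,"tz":0,"rx":0,"ry":0,"rz":0,"jaw":1},{"tx":0.9,"ty":0,"tz":0,"rx":0,"ry":0,"rz":0,"jaw":1},{"tx":0.9,"ty":0,"tz":0,"rx":0,"ry":0,"rz":0,"jaw":1},{"tx":0,"ty":0,"tz":0,"rx":0,"ry":0,"rz":0,"jaw":0.5},{"tx":0,"ty":0,"tz":0,"rx":0,"ry":0,"rz":0,"jaw":0.1},{"tx":0,"ty":0,"tz":0,"rx":0,"ry":0,"rz":0,"jaw":0.1},{"tx":0,"ty":0,"tz":0,"rx":0,"ry":0,"rz":0,"jaw":0.1},{"tx":0,"ty":0,"tz":0,"rx":0,"ry":0,"rz":0,"jaw":0.1},{"tx":0,"ty":0,"tz":0,"rx":0,"ry":0,"rz":0,"jaw":0.1}]' --force 40

```text
t: 4.95
tcp_pos: [0.4812, -0.19, 0.0778]
tcp_rot: [0.179, 1.568, -0.467]
wrist_force: [-0.9, -0.1, 6.1]
opening: 0.313
```

```bash
python3 -c "
from h import *
go([.4807,-.19,.076],down(53))
o=ctrl.get_obs();p,d=ctrl.read_camera('wrist');cv2.imwrite('pics/w2.png',p[:,:,::-1])
"
```

```text
t 4.95 tcp [ 0.4812 -0.19    0.0778] q [ 0.6903  0.4766 -0.5178  1.9804  0.3349  0.7654  0.9014] open 0.3128333908195415 F [-0.8573 -0.0735  6.1256]
shift units(tool) [ 0.073  -0.0113 -0.0172] turn units [ 0.0001  0.0379 -0.0068]
shift in target frame [ 0.0731 -0.0112 -0.017 ]
```

View pics/w2.png

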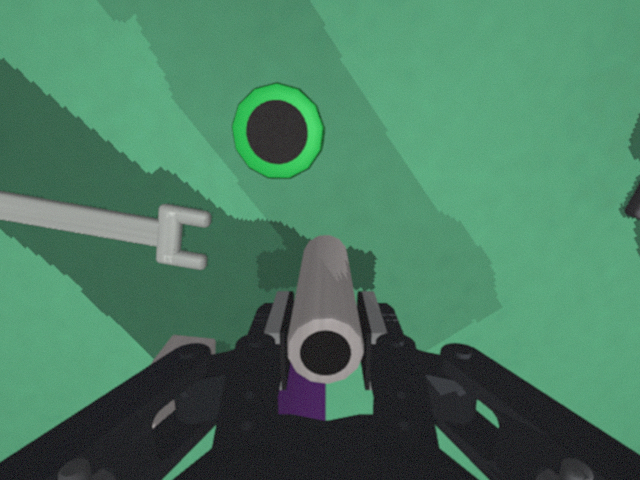

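Call:
arm_command --steps '[{"tx":-0.8,"ty":0,"tz":0,"rx":0,"ry":0,"rz":0,"jaw":0.1},{"tx":-1,"ty":0,"tz":0,"rx":0,"ry":0,"rz":0,"jaw":0.1},{"tx":-1,"ty":0,"tz":0,"rx":0,"ry":0,"rz":0,"jaw":0.1},{"tx":-1,"ty":0,"tz":0,"rx":0,"ry":0,"rz":0,"jaw":0.1},{"tx":-1,"ty":0,"tz":0,"rx":0,"ry":0,"rz":0,"jaw":0.1},{"tx":-1,"ty":0.5,"tz":-0.5,"rx":0,"ry":0,"rz":0,"jaw":0.1},{"tx":-1,"ty":0.9,"tz":-0.9,"rx":0,"ry":0,"rz":0,"jaw":0.1},{"tx":0,"ty":0.9,"tz":-0.9,"rx":0,"ry":0,"rz":0,"jaw":0.1},{"tx":0,"ty":0.9,"tz":-0.9,"rx":0,"ry":0,"rz":0,"jaw":0.1},{"tx":0,"ty":0.9,"tz":-0.9,"rx":0,"ry":0,"rz":0,"jaw":0.1},{"tx":0,"ty":0.9,"tz":-0.9,"rx":0,"ry":0,"rz":0,"jaw":0.1},{"tx":0,"ty":0.9,"tz":-0.9,"rx":0,"ry":0,"rz":0,"jaw":0.1}]' --force 40

```text
t: 6.0
tcp_pos: [0.4505, 0.0182, 0.247]
tcp_rot: [-0.024, 1.569, -0.67]
wrist_force: [0.7, -0.6, -0.5]
opening: 0.318
```

```bash
python3 -c "
from h import *
go([.44,.1,.25],down(53))
"
```

```text
t 6.0 tcp [0.4505 0.0182 0.247 ] q [ 0.5241  0.1622 -0.7398  1.939   0.1248  1.0845  0.6574] open 0.31795171738837347 F [ 0.6924 -0.5591 -0.4897]
shift units(tool) [-0.1238  2.3603 -2.3046] turn units [-0.0004  0.0223  0.0005]
shift in target frame [-0.1201  2.3603 -2.3047]
```

Call:
arm_command --steps '[{"tx":0,"ty":0.8,"tz":-0.8,"rx":0,"ry":0,"rz":0,"jaw":0.1},{"tx":0,"ty":0.8,"tz":-0.8,"rx":0,"ry":0,"rz":0,"jaw":0.1},{"tx":0,"ty":0.8,"tz":-0.8,"rx":0,"ry":0,"rz":0,"jaw":0.1}]' --force 40

```text
t: 6.25
tcp_pos: [0.4387, 0.1021, 0.247]
tcp_rot: [0.123, 1.569, -0.523]
wrist_force: [0.8, -0.3, -1.9]
opening: 0.316
```

```bash
python3 -c "
from h import *
go([.44,.1,.25],down(53))
o=ctrl.get_obs();p,d=ctrl.read_camera('wrist');cv2.imwrite('pics/w3.png',p[:,:,::-1])
import pickle;pickle.dump(o,open('w3.pkl','wb'));np.save('w3.npy',d)
"
```

```text
t 6.25 tcp [0.4387 0.1021 0.247 ] q [ 0.3888  0.1719 -0.8012  1.9373  0.1405  1.0873  0.4547] open 0.31605694788146416 F [ 0.827  -0.2962 -1.9139]
shift units(tool) [-0.1214 -0.038   0.0919] turn units [ 0.0024  0.0216 -0.0027]
shift in target frame [-0.1215 -0.038   0.0917]
```

View pics/w3.png

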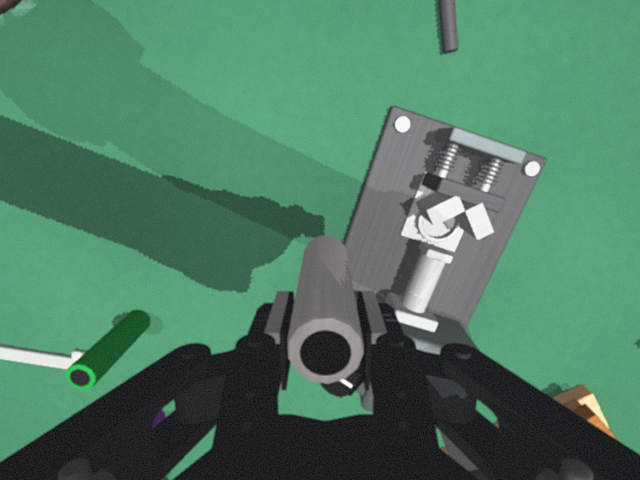

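```bash
python3 -c "
from h import *
p=cv2.imread('pics/w3.png')[:,:,::-1]
crop('pics/w3c.png',p,370,100,180,200,4)
crop('pics/w3d.png',p,395,175,100,75,8)
"
```

```text
(no output)
```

View pics/w3d.png

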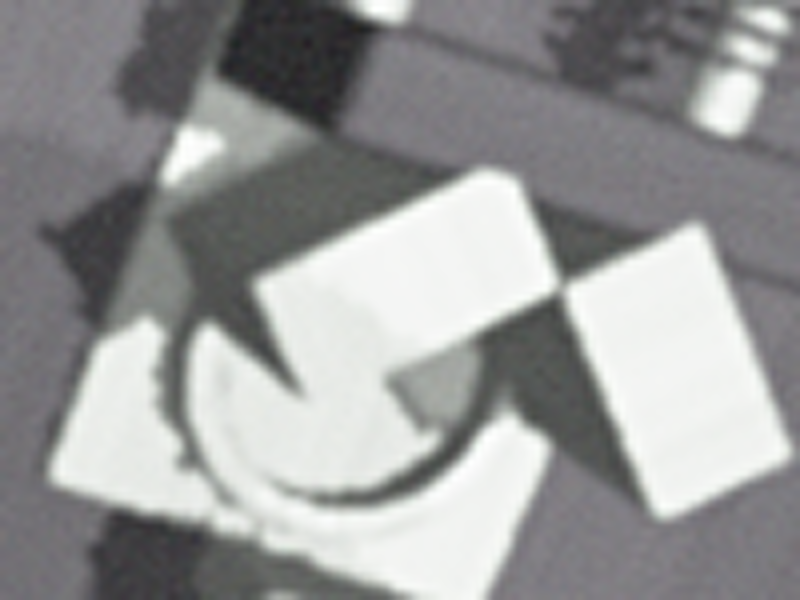

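View pics/w3c.png

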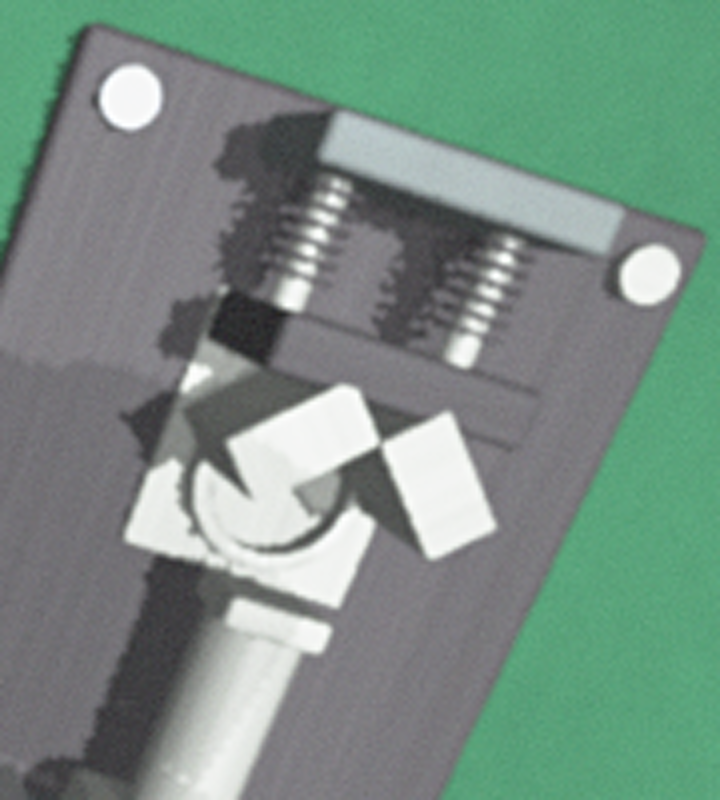

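```bash
cat > ov.py <<'E'
from h import *
import pickle
o=pickle.load(open('w3.pkl','rb'))
q=lambda u,v,z:ray('wrist',395+u/8,175+v/8,z,o)
b1=ray('wrist',370+130/4,100+97/4,.018,o);b2=ray('wrist',370+650/4,100+274/4,.018,o)
print('bolts',b1,b2)
# right block edge direction
print('V edges',q(562,290,.071),q(660,520,.071),q(385,372,.071))
x=(b2-b1)[:2];x/=np.linalg.norm(x);y=np.array([-x[1],x[0]]);print('x',x,'y',y,np.rad2deg(np.arctan2(y[1],y[0])))
ap=q(562,290,.071)[:2];c=ap-.0218*y;print('ring from apex',c)
mid=(b1+b2)[:2]/2;print('bolt midline lateral of c',(c-mid)@x,(c-mid)@y)
import sys
if len(sys.argv)>2:c=np.array([float(sys.argv[1]),float(sys.argv[2])])
p=cv2.imread('pics/w3.png');p=p[175:250,395:495];p=cv2.resize(p,None,fx=8,fy=8,interpolation=cv2.INTER_CUBIC)
for r,z,col in((.018,.026,(0,0,255)),(.023,.026,(255,0,0)),(.018,.016,(0,200,0))):
    t=np.linspace(0,2*np.pi,80)
    pts=[(proj('wrist',[c[0]+r*np.cos(a),c[1]+r*np.sin(a),z],o)-[395,175]+.5)*8 for a in t]
    cv2.polylines(p,[np.int32(pts)],True,col,1)
cv2.imwrite('pics/ov%s.png'%(sys.argv[3] if len(sys.argv)>3 else ''),p)
E
python3 ov.py
```

```text
bolts [0.4168 0.2135 0.018 ] [0.531  0.2948 0.018 ]
V edges [0.5069 0.2078 0.071 ] [0.5367 0.2031 0.071 ] [0.503  0.1871 0.071 ]
x [0.8146 0.58  ] y [-0.58    0.8146] 125.44995018756666
ring from apex [0.5195 0.1901]
bolt midline lateral of c 7.024102669262433e-05 -0.078673466618855
```

View pics/ov.png

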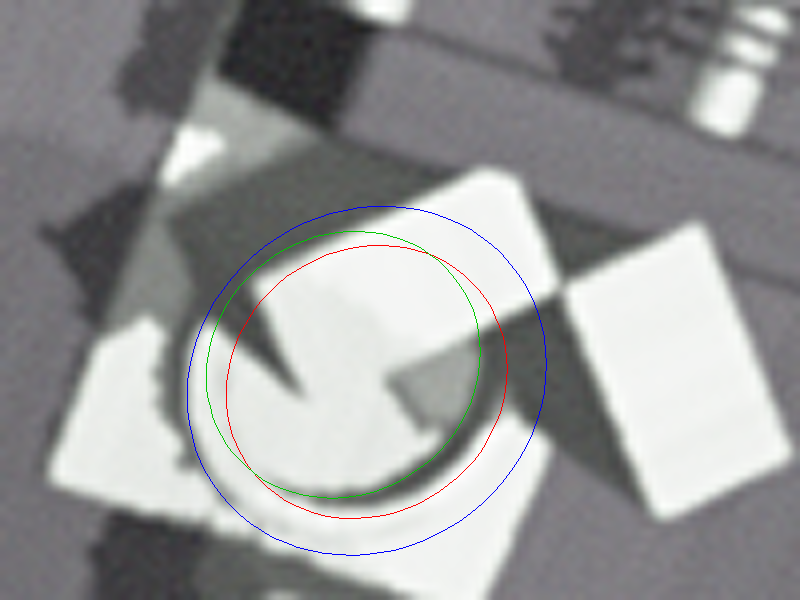

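Call:
arm_command --steps '[{"tx":0.5,"ty":0.95,"tz":0.1,"rx":0,"ry":0,"rz":0,"jaw":0.1},{"tx":0.5,"ty":0.95,"tz":0.1,"rx":0,"ry":0,"rz":0,"jaw":0.1},{"tx":0.5,"ty":0.95,"tz":0.1,"rx":0,"ry":0,"rz":0,"jaw":0.1},{"tx":0.5,"ty":0.95,"tz":0.1,"rx":0,"ry":0,"rz":0,"jaw":0.1},{"tx":0.5,"ty":0.95,"tz":0.1,"rx":0,"ry":0,"rz":0,"jaw":0.1},{"tx":0,"ty":0,"tz":0,"rx":0,"ry":0,"rz":0,"jaw":0.1}]' --force 40

```text
t: 6.8
tcp_pos: [0.5217, 0.191, 0.1818]
tcp_rot: [2.847, 1.568, 2.203]
wrist_force: [-0.2, 0.1, -1.4]
opening: 0.315
```

```bash
python3 -c "
from h import *
go([.5198,.1897,.094],down(53))
o=ctrl.get_obs();p,d=ctrl.read_camera('wrist');cv2.imwrite('pics/w4.png',p[:,:,::-1]);p,d=ctrl.read_camera('side');crop('pics/s4.png',p,250,80,200,200,4)
"
```

```text
t 6.8 tcp [0.5217 0.191  0.1818] q [ 0.136   0.4482 -0.7533  1.7866  0.3467  1.0448  0.1821] open 0.3152441427948647 F [-0.1574  0.1157 -1.4049]
shift units(tool) [ 3.512  -0.0895 -0.0226] turn units [ 0.0322 -0.0373 -0.0113]
shift in target frame [ 3.512  -0.0867 -0.0315]
```

View pics/w4.png

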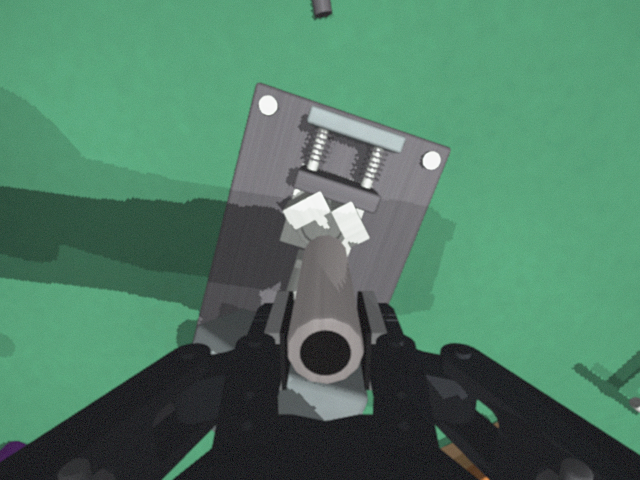

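View pics/s4.png

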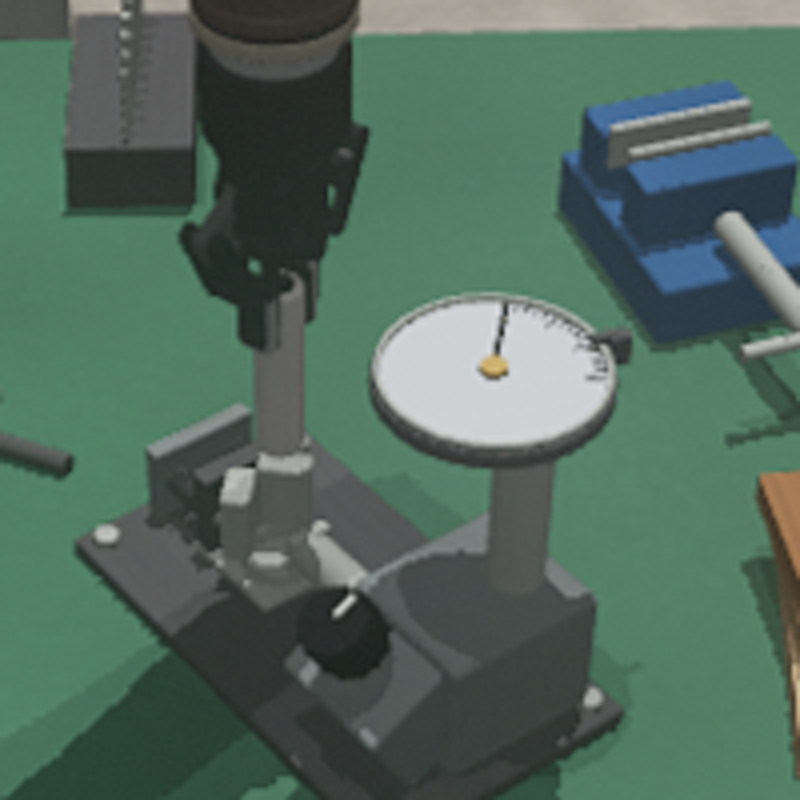

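```bash
python3 -c "
from h import *
o=ctrl.get_obs()
p=cv2.imread('pics/w4.png')[:,:,::-1];crop('pics/w4c.png',p,270,180,120,70,6)
b1=ray('wrist',268,105,.018,o)[:2];b2=ray('wrist',431,160,.018,o)[:2];print(b1,b2)
x=(b2-b1)/np.linalg.norm(b2-b1);y=np.array([-x[1],x[0]]);print((b1+b2)/2-.0787*y)
"
```

```text
[0.415  0.2109] [0.5291 0.2918]
[0.5176 0.1872]
```

View pics/w4c.png

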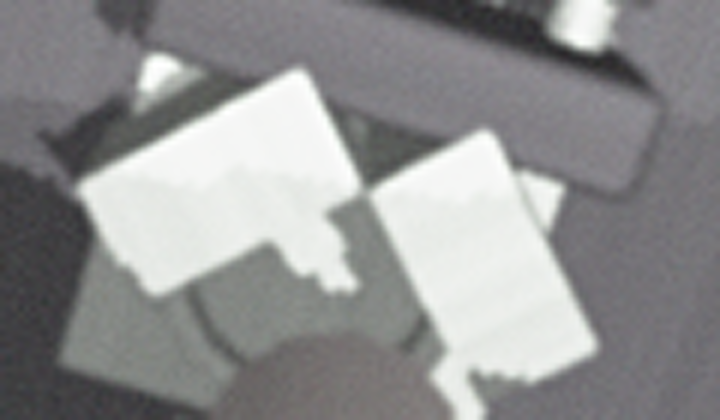

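```bash
python3 -c "
from h import *
o=ctrl.get_obs()
y=np.array([-.58,.8146])
a=ray('wrist',270+366/6-.4,180+190/6-.4,.071,o)[:2];print(a,a-.0218*y)
# tube outline check: foot of tube predicted, far edge
f=o['tcp_pos'].copy();f[2]-=.0778
for r in(-.014,.014):print(proj('wrist',f+np.array([*(r*np.array([.602,.799])),0]),o))
print(proj('wrist',f+np.array([*(.014*np.array([-.799,.602])),0]),o))
"
```

```text
[0.5049 0.2051] [0.5175 0.1874]
[303.1855 256.0218]
[346.963  256.0871]
[325.1146 234.8989]
```

```bash
python3 -c "
from h import *
go([.5178,.1878,.094],down(53))
"
```

```text
t 6.9 tcp [0.5203 0.1886 0.1833] q [ 0.1395  0.443  -0.7537  1.7895  0.3445  1.047   0.1847] open 0.31799875158862934 F [ 0.4782 -0.0041 -1.0128]
shift units(tool) [ 3.573  -0.0823 -0.0548] turn units [ 0.0213 -0.0197  0.0127]
shift in target frame [ 3.5729 -0.0856 -0.0596]
```

Call:
arm_command --steps '[{"tx":0,"ty":0.01,"tz":-0.06,"rx":0,"ry":0,"rz":0,"jaw":0.1},{"tx":0.7,"ty":0,"tz":0,"rx":0,"ry":0,"rz":0,"jaw":0.1},{"tx":0.7,"ty":0,"tz":0,"rx":0,"ry":0,"rz":0,"jaw":0.1},{"tx":0.7,"ty":0,"tz":0,"rx":0,"ry":0,"rz":0,"jaw":0.1},{"tx":0.6,"ty":0,"tz":0,"rx":0,"ry":0,"rz":0,"jaw":0.1},{"tx":0.4,"ty":0,"tz":0,"rx":0,"ry":0,"rz":0,"jaw":0.1},{"tx":0,"ty":0,"tz":0,"rx":0,"ry":0,"rz":0,"jaw":0.1}]' --force 40

```text
t: 7.48
tcp_pos: [0.5187, 0.1879, 0.1053]
tcp_rot: [-1.806, 1.569, -2.452]
wrist_force: [-0.4, 0.3, -1.4]
opening: 0.314
```

```bash
python3 -c "
from h import *
go([.5193,.1897,.094],down(53))
p,d=ctrl.read_camera('side');crop('pics/s5.png',p,250,80,200,200,4)
"
```

```text
t 7.4833 tcp [0.5187 0.1879 0.1053] q [ 0.0928  0.5332 -0.7018  1.8667  0.4322  0.9013  0.1083] open 0.31390458825329254 F [-0.4394  0.3115 -1.3774]
shift units(tool) [ 0.4512  0.0744 -0.023 ] turn units [-0.008  -0.0076  0.0316]
shift in target frame [ 0.4513  0.0735 -0.0232]
```

View pics/s5.png

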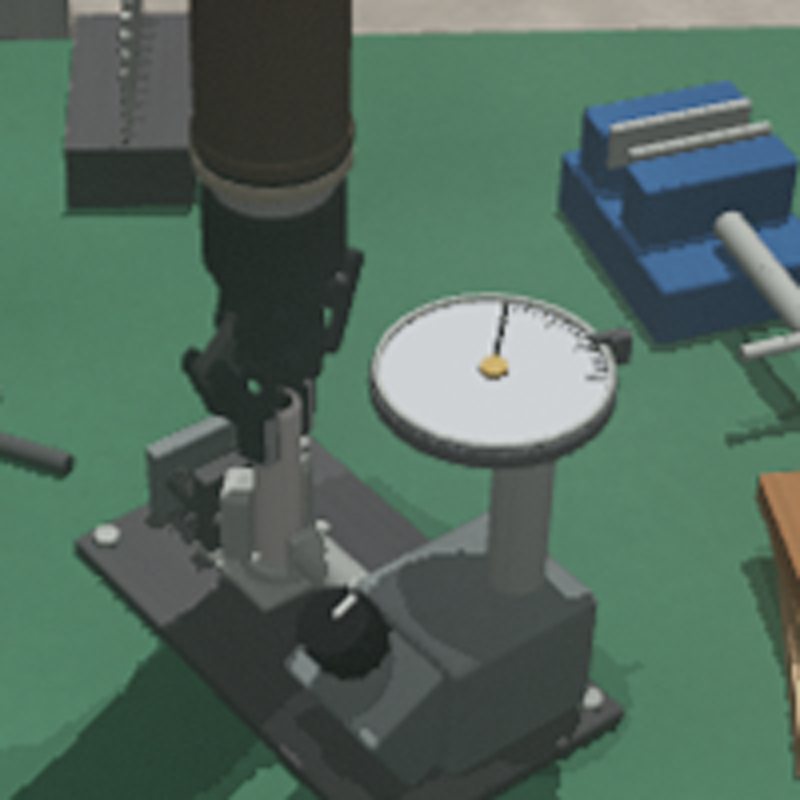

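Call:
arm_command --steps '[{"tx":0,"ty":0.05,"tz":-0.02,"rx":0,"ry":0,"rz":0,"jaw":0.1},{"tx":0.15,"ty":0,"tz":0,"rx":0,"ry":0,"rz":0,"jaw":0.1},{"tx":0.15,"ty":0,"tz":0,"rx":0,"ry":0,"rz":0,"jaw":0.1},{"tx":0.1,"ty":0,"tz":0,"rx":0,"ry":0,"rz":0,"jaw":0.1},{"tx":0,"ty":0,"tz":0,"rx":0,"ry":0,"rz":0,"jaw":0.1}]' --force 40

```text
t: 7.95
tcp_pos: [0.5198, 0.1906, 0.0959]
tcp_rot: [-2.271, 1.57, -2.917]
wrist_force: [-1.0, -0.9, -1.9]
opening: 0.316
```

```bash
python3 -c "
from h import *
go([.5193,.1897,.094],down(53))
"
```

```text
t 7.95 tcp [0.5198 0.1906 0.0959] q [ 0.0822  0.5473 -0.694   1.8705  0.4448  0.884   0.0962] open 0.3156274560130123 F [-0.9856 -0.9479 -1.8751]
shift units(tool) [ 0.076  -0.04    0.0051] turn units [ 0.0055 -0.0038  0.0045]
shift in target frame [ 0.076  -0.04    0.0051]
```

Call:
arm_command --steps '[{"tx":0.09,"ty":-0.03,"tz":0,"rx":0,"ry":0,"rz":0,"jaw":0.1},{"tx":0,"ty":0,"tz":0,"rx":0,"ry":0,"rz":0,"jaw":0.1},{"tx":0,"ty":0,"tz":0,"rx":0,"ry":0,"rz":0,"jaw":0.4},{"tx":0,"ty":0,"tz":0,"rx":0,"ry":0,"rz":0,"jaw":0.5},{"tx":0,"ty":0,"tz":0,"rx":0,"ry":0,"rz":0,"jaw":0.8},{"tx":0,"ty":0,"tz":0,"rx":0,"ry":0,"rz":0,"jaw":0.8},{"tx":0,"ty":0,"tz":0,"rx":0,"ry":0,"rz":0,"jaw":0.8}]' --force 40

```text
t: 8.53
tcp_pos: [0.5196, 0.19, 0.0941]
tcp_rot: [0.614, 1.571, -0.031]
wrist_force: [-0.2, -0.1, -0.6]
opening: 0.797
```

```bash
python3 -c "
from h import *
go([.5193,.1897,.094],down(53))
o=ctrl.get_obs();p,d=ctrl.read_camera('wrist');cv2.imwrite('pics/w6.png',p[:,:,::-1]);p,d=ctrl.read_camera('side');crop('pics/s6.png',p,250,80,200,200,4)
f=o['tcp_pos'].copy();f[2]=.126;print(proj('wrist',f,o))
"
```

```text
t 8.5333 tcp [0.5196 0.19   0.0941] q [ 0.082   0.5488 -0.6926  1.8732  0.4472  0.8796  0.0947] open 0.7969371042764934 F [-0.1958 -0.0643 -0.6002]
shift units(tool) [ 0.0041 -0.018  -0.0014] turn units [ 0.0044  0.0018 -0.0013]
shift in target frame [ 0.0041 -0.018  -0.0014]
[325.334 354.847]
```

View pics/w6.png

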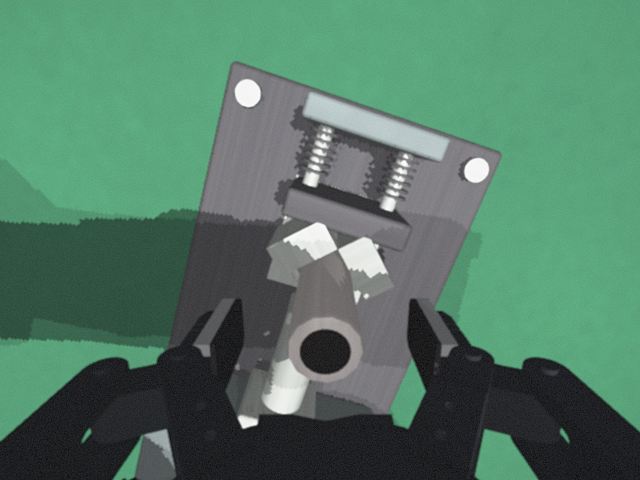

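View pics/s6.png

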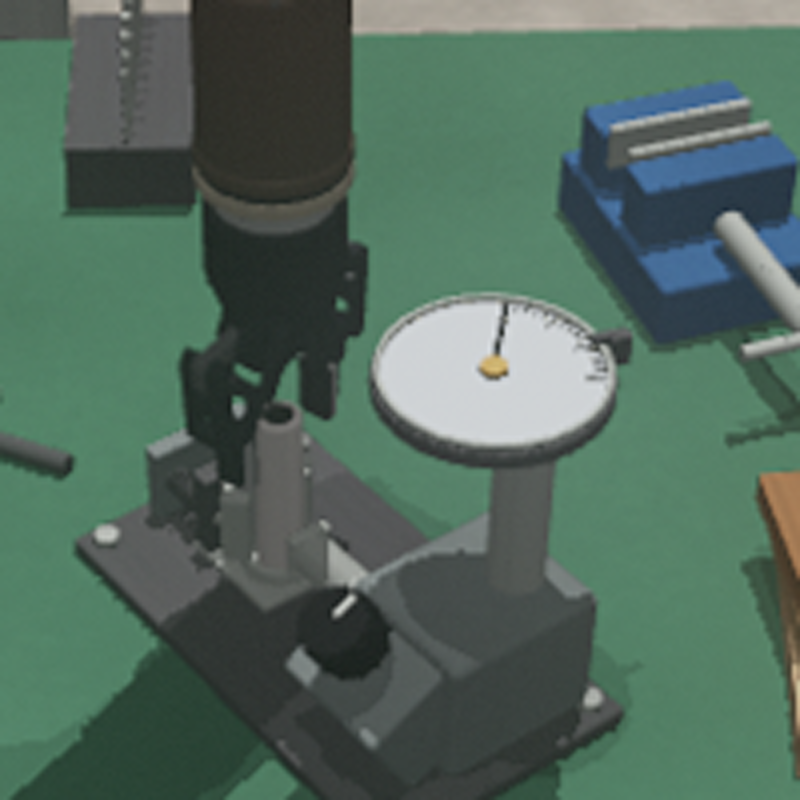

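Call:
arm_command --steps '[{"tx":-0.6,"ty":0,"tz":0,"rx":0,"ry":0,"rz":0,"jaw":0.8},{"tx":-1,"ty":0,"tz":0,"rx":0,"ry":0,"rz":0,"jaw":0.8},{"tx":-1,"ty":0,"tz":0,"rx":0,"ry":0,"rz":0,"jaw":0.8},{"tx":-1,"ty":0,"tz":0,"rx":0,"ry":0,"rz":0,"jaw":0.8},{"tx":-0.8,"ty":0,"tz":0,"rx":0,"ry":0,"rz":0,"jaw":0.8}]'

```text
t: 9.05
tcp_pos: [0.5197, 0.1903, 0.2059]
tcp_rot: [1.051, 1.57, 0.405]
wrist_force: [0.1, -0.3, -0.4]
opening: 0.799
```

```bash
python3 -c "
from h import *
go([.5193,.1897,.2],down(53))
x=np.array([.8146,.58,0]);y=np.array([-.58,.8146,0]);n=np.cos(np.pi/6)*np.array([0,0,1])-.5*x;v=np.cross(n,y)
for nm in('top','side'):
    W=cloud(nm,np.load(nm+'0.npy'));im=cv2.imread('pics/%s0.png'%nm)
    m=(np.linalg.norm(W[...,:2]-[.55,.037],axis=-1)<.045)&(W[...,2]>.085)&(W[...,2]<.15)
    P=W[m];c=im[m].sum(1)
    s=P@n;print(nm,len(P),np.percentile(s,[5,50,80,90,95,99]))
    f=np.abs(s-np.median(s[c<120][s[c<120]>np.percentile(s[c<120],50)]))<.004
    Q=P[f];print('face s',np.median(Q@n),'y range',np.percentile(Q@y,[1,99]),'v range',np.percentile(Q@v,[1,99]))
    yc=np.percentile(Q@y,[1,99]).mean();vc=np.percentile(Q@v,[1,99]).mean();print('centre',yc*y+vc*v+np.median(Q@n)*n)
"
```

```text
t 9.05 tcp [0.5197 0.1903 0.2059] q [ 0.149   0.4182 -0.7671  1.7659  0.3242  1.0872  0.1977] open 0.7990709027137521 F [ 0.1312 -0.2857 -0.4497]
shift units(tool) [ 0.2365 -0.031   0.0019] turn units [ 0.0087  0.0084 -0.0146]
shift in target frame [ 0.2365 -0.0307  0.002 ]
top 469 [-0.1761 -0.1306 -0.1261 -0.1248 -0.1235 -0.1213]
face s -0.12688685160022228 y range [-0.3052 -0.2681] v range [-0.4788 -0.4426]
centre [0.5429 0.0347 0.1205]
side 565 [-0.1748 -0.1303 -0.1249 -0.1236 -0.1226 -0.1218]
face s -0.126127598378148 y range [-0.3073 -0.2682] v range [-0.4816 -0.4428]
centre [0.5443 0.0343 0.1219]
```

Call:
arm_command --steps '[{"tx":0,"ty":-0.91,"tz":0.12,"rx":0,"ry":0,"rz":0,"jaw":0.8},{"tx":0,"ty":-0.91,"tz":0.12,"rx":0,"ry":0,"rz":0,"jaw":0.8},{"tx":0,"ty":-0.91,"tz":0.12,"rx":0,"ry":0,"rz":0,"jaw":0.8},{"tx":0,"ty":-0.91,"tz":0.12,"rx":0,"ry":0,"rz":0,"jaw":0.8},{"tx":0,"ty":-0.91,"tz":0.12,"rx":0,"ry":0,"rz":0,"jaw":0.8},{"tx":0,"ty":-0.91,"tz":0.12,"rx":0,"ry":0,"rz":0,"jaw":0.8},{"tx":0,"ty":-0.91,"tz":0.12,"rx":0,"ry":0,"rz":0,"jaw":0.8},{"tx":0,"ty":-0.91,"tz":0.12,"rx":0,"ry":0,"rz":0,"jaw":0.8}]'

```text
t: 9.72
tcp_pos: [0.4285, 0.0293, 0.2041]
tcp_rot: [-0.138, 1.57, -0.783]
wrist_force: [-0.2, -0.0, -0.1]
opening: 0.8
```

```bash
cat >> h.py <<'E'
kx=np.array([.8146,.58,0]);ky=np.array([-.58,.8146,0]);n=np.array([0,0,np.cos(np.pi/6)])-.5*kx
grip=np.array([.5436,.0345,.1212])-.016*n
fr=-kx*np.cos(np.pi/6)-np.array([0,0,.5])
def kR(phi):
    p=np.deg2rad(phi);cam=np.cos(p)*fr+np.sin(p)*np.cross(n,fr);x=-n;z=-cam;return np.stack([x,np.cross(z,x),z],1)
def kphi():
    o=ctrl.get_obs();c=-R.from_euler('xyz',o['tcp_rot']).as_matrix()[:,2];return np.rad2deg(np.arctan2(c@np.cross(n,fr),c@fr))
E
python3 -c "
from h import *
P=grip-.016*n;S=P+.1*n;print(P,S,fr@n)
print(kphi())
for phi in (0,35):go(S,kR(phi))
"
```

```text
[0.5566 0.0438 0.0935] [0.5159 0.0148 0.1801] -1.1622060918814459e-05
-74.65408601909871
t 9.7167 tcp [0.4285 0.0293 0.2041] q [ 0.5332  0.1818 -0.7856  2.0374  0.1549  0.9803  0.5947] open 0.7999211781384434 F [-0.2169 -0.0354 -0.118 ]
shift units(tool) [0.9603 1.6371 3.1412] turn units [-17.6672  -6.4617   4.7375]
shift in target frame [ 2.0854 -2.5006  1.6933]
t 9.7167 tcp [0.4285 0.0293 0.2041] q [ 0.5332  0.1818 -0.7856  2.0374  0.1549  0.9803  0.5947] open 0.7999211781384434 F [-0.2169 -0.0354 -0.118 ]
shift units(tool) [0.9603 1.6371 3.1412] turn units [-26.1587  -8.2335   2.7946]
shift in target frame [ 2.0854 -3.0196 -0.0473]
```

Call:
arm_command --steps '[{"tx":0,"ty":0,"tz":0,"rx":-0.97,"ry":-0.305,"rz":0.1,"jaw":0.8},{"tx":0,"ty":0,"tz":0,"rx":-0.97,"ry":-0.305,"rz":0.1,"jaw":0.8},{"tx":0,"ty":0,"tz":0,"rx":-0.97,"ry":-0.305,"rz":0.1,"jaw":0.8},{"tx":0,"ty":0,"tz":0,"rx":-0.97,"ry":-0.305,"rz":0.1,"jaw":0.8},{"tx":0,"ty":0,"tz":0,"rx":-0.97,"ry":-0.305,"rz":0.1,"jaw":0.8},{"tx":0,"ty":0,"tz":0,"rx":-0.97,"ry":-0.305,"rz":0.1,"jaw":0.8},{"tx":0,"ty":0,"tz":0,"rx":-0.97,"ry":-0.305,"rz":0.1,"jaw":0.8},{"tx":0,"ty":0,"tz":0,"rx":-0.97,"ry":-0.305,"rz":0.1,"jaw":0.8},{"tx":0,"ty":0,"tz":0,"rx":-0.97,"ry":-0.305,"rz":0.1,"jaw":0.8},{"tx":0,"ty":0,"tz":0,"rx":-0.97,"ry":-0.305,"rz":0.1,"jaw":0.8},{"tx":0,"ty":0,"tz":0,"rx":-0.97,"ry":-0.305,"rz":0.1,"jaw":0.8},{"tx":0,"ty":0,"tz":0,"rx":-0.97,"ry":-0.305,"rz":0.1,"jaw":0.8}]'

```text
t: 10.72
tcp_pos: [0.4292, 0.0303, 0.2042]
tcp_rot: [-0.096, 1.308, 0.079]
wrist_force: [-0.9, -0.1, 0.1]
opening: 0.8
```

```bash
python3 -c "
from h import *
P=grip-.016*n;S=P+.1*n
go(S,kR(35))
"
```

```text
t 10.7167 tcp [0.4292 0.0303 0.2042] q [ 0.6846 -0.0003 -0.8651  2.2243  0.0426  0.6564  1.5358] open 0.8003640412293729 F [-0.9322 -0.0609  0.0614]
shift units(tool) [ 1.816  -1.1831  2.9422] turn units [-14.4557  -4.5943   1.5736]
shift in target frame [ 2.0673 -3.012  -0.0893]
```

Call:
arm_command --steps '[{"tx":0.6,"ty":-0.39,"tz":0.98,"rx":0,"ry":0,"rz":0,"jaw":0.9},{"tx":0.6,"ty":-0.39,"tz":0.98,"rx":0,"ry":0,"rz":0,"jaw":0.9},{"tx":0.6,"ty":-0.39,"tz":0.98,"rx":0,"ry":0,"rz":0,"jaw":0.9},{"tx":0,"ty":0,"tz":0,"rx":-0.97,"ry":-0.305,"rz":0.1,"jaw":0.9},{"tx":0,"ty":0,"tz":0,"rx":-0.97,"ry":-0.305,"rz":0.1,"jaw":0.9},{"tx":0,"ty":0,"tz":0,"rx":-0.97,"ry":-0.305,"rz":0.1,"jaw":0.9},{"tx":0,"ty":0,"tz":0,"rx":-0.97,"ry":-0.305,"rz":0.1,"jaw":0.9},{"tx":0,"ty":0,"tz":0,"rx":-0.97,"ry":-0.305,"rz":0.1,"jaw":0.9},{"tx":0,"ty":0,"tz":0,"rx":-0.97,"ry":-0.305,"rz":0.1,"jaw":0.9},{"tx":0,"ty":0,"tz":0,"rx":-0.97,"ry":-0.305,"rz":0.1,"jaw":0.9},{"tx":0,"ty":0,"tz":0,"rx":-0.97,"ry":-0.305,"rz":0.1,"jaw":0.9},{"tx":0,"ty":0,"tz":0,"rx":-0.97,"ry":-0.305,"rz":0.1,"jaw":0.9}]'

```text
t: 11.72
tcp_pos: [0.5156, 0.0147, 0.1804]
tcp_rot: [-0.41, 1.139, 0.394]
wrist_force: [0.2, 0.1, -1.3]
opening: 0.901
```

```bash
python3 -c "
from h import *
P=grip-.016*n;S=P+.1*n
go(S,kR(35));print(kphi())
"
```

```text
t 11.7167 tcp [0.5156 0.0147 0.1804] q [ 0.9779  0.2634 -1.1058  2.1887  0.2401  0.4272  2.1128] open 0.9012755625524491 F [ 0.162   0.0977 -1.327 ]
shift units(tool) [ 0.0153 -0.0064  0.0054] turn units [-5.7223 -1.8716  0.6541]
shift in target frame [ 0.0153 -0.0082  0.0004]
11.835251683970156
```

Call:
arm_command --steps '[{"tx":0,"ty":0,"tz":0,"rx":-0.954,"ry":-0.312,"rz":0.109,"jaw":0.9},{"tx":0,"ty":0,"tz":0,"rx":-0.954,"ry":-0.312,"rz":0.109,"jaw":0.9},{"tx":0,"ty":0,"tz":0,"rx":-0.954,"ry":-0.312,"rz":0.109,"jaw":0.9},{"tx":0,"ty":0,"tz":0,"rx":-0.954,"ry":-0.312,"rz":0.109,"jaw":0.9},{"tx":0,"ty":0,"tz":0,"rx":-0.954,"ry":-0.312,"rz":0.109,"jaw":0.9},{"tx":0,"ty":0,"tz":0,"rx":-0.954,"ry":-0.312,"rz":0.109,"jaw":0.9},{"tx":0,"ty":0,"tz":0,"rx":0,"ry":0,"rz":0,"jaw":0.9}]'

```text
t: 12.3
tcp_pos: [0.5156, 0.0137, 0.1798]
tcp_rot: [-0.606, 1.047, 0.621]
wrist_force: [0.4, -0.1, -0.2]
opening: 0.904
```

```bash
python3 -c "
from h import *
P=grip-.016*n;S=P+.1*n
go(S,kR(35));print(kphi())
o=ctrl.get_obs();p,d=ctrl.read_camera('wrist');cv2.imwrite('pics/w7.png',p[:,:,::-1]);q,_=ctrl.read_camera('side');cv2.imwrite('pics/s7.png',q[:,:,::-1])
F=grip+.016*n;print(proj('wrist',F,o))
for i in range(24):
    a=i*np.pi/12;w=proj('wrist',F+.02*(np.cos(a)*ky+np.sin(a)*np.cross(n,ky)),o);p=cv2.circle(np.ascontiguousarray(p),tuple(int(round(k)) for k in w),1,(255,0,0),-1)
cv2.imwrite('pics/w7o.png',p[:,:,::-1])
"
```

```text
t 12.3 tcp [0.5156 0.0137 0.1798] q [ 1.2344  0.437  -1.3393  2.1987  0.3157  0.4069  2.5484] open 0.9037973606794327 F [ 0.4042 -0.1382 -0.2421]
shift units(tool) [0.0075 0.0008 0.0471] turn units [-0.0484  0.0095 -0.0094]
shift in target frame [0.0074 0.0006 0.0471]
34.80630751112313
[323.6525 261.0025]
```

View pics/w7o.png

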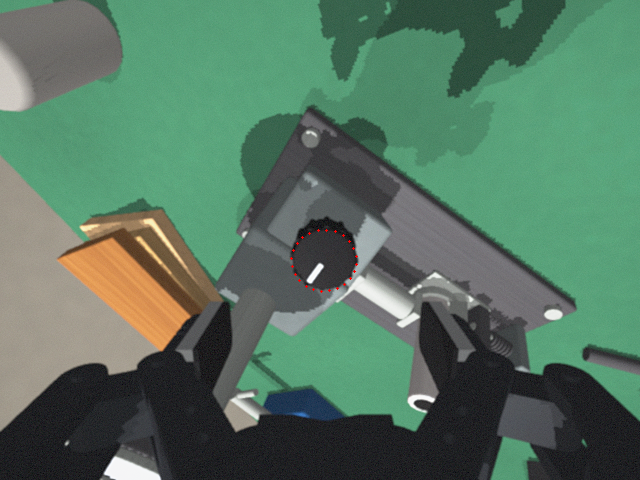

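View pics/s7.png

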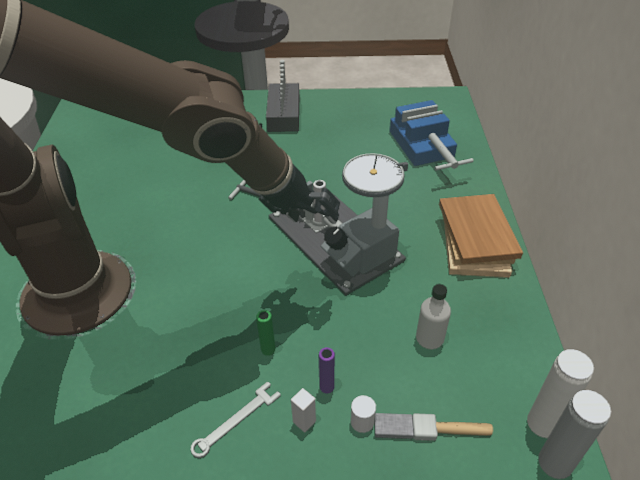

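Call:
arm_command --steps '[{"tx":1,"ty":0,"tz":0.05,"rx":0,"ry":0,"rz":0,"jaw":0.8},{"tx":1,"ty":0,"tz":0,"rx":0,"ry":0,"rz":0,"jaw":0.8},{"tx":0.8,"ty":0,"tz":0,"rx":0,"ry":0,"rz":0,"jaw":0.8},{"tx":0.6,"ty":0,"tz":0,"rx":0,"ry":0,"rz":0,"jaw":0.8},{"tx":0.6,"ty":0,"tz":0,"rx":0,"ry":0,"rz":0,"jaw":0.8},{"tx":0,"ty":0,"tz":0,"rx":0,"ry":0,"rz":0,"jaw":0.8}]'

```text
t: 12.9
tcp_pos: [0.5567, 0.0466, 0.0932]
tcp_rot: [-0.606, 1.048, 0.621]
wrist_force: [0.5, 0.1, 0.7]
opening: 0.796
```

```bash
python3 -c "
from h import *
P=grip-.016*n
go(P,kR(35))
p,d=ctrl.read_camera('wrist');cv2.imwrite('pics/w8.png',p[:,:,::-1])
"
```

```text
t 12.9 tcp [0.5567 0.0466 0.0932] q [ 0.7399  0.5023 -0.8795  2.2088  0.4849  0.1738  2.348 ] open 0.7960201851717106 F [0.5113 0.0641 0.6887]
shift units(tool) [-0.0452 -0.0433 -0.0945] turn units [-0.0483 -0.0059 -0.0229]
shift in target frame [-0.0452 -0.043  -0.0946]
```

View pics/w8.png

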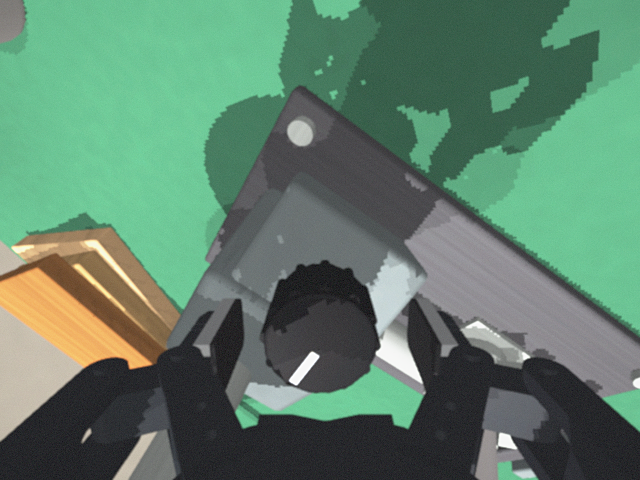

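Call:
arm_command --steps '[{"tx":0,"ty":0,"tz":0,"rx":0,"ry":0,"rz":0,"jaw":0.8}]'

```text
t: 13.03
tcp_pos: [0.5566, 0.0455, 0.0948]
tcp_rot: [-0.608, 1.048, 0.618]
wrist_force: [-0.2, -0.3, -0.4]
opening: 0.801
```

```bash
python3 -c "
from h import *
P=grip-.016*n
go(P,kR(35))
"
```

```text
t 13.0333 tcp [0.5566 0.0455 0.0948] q [ 0.7475  0.5005 -0.8858  2.2087  0.4832  0.1766  2.3512] open 0.8011687101103105 F [-0.2097 -0.2948 -0.4361]
shift units(tool) [ 0.025  -0.0113 -0.0807] turn units [-0.0437 -0.0081 -0.0008]
shift in target frame [ 0.025  -0.0111 -0.0808]
```

Correct the 2 mm offset, close, and start turning.

Call:
arm_command --steps '[{"tx":0,"ty":-0.01,"tz":-0.08,"rx":0,"ry":0,"rz":0,"jaw":0.6},{"tx":0,"ty":0,"tz":0,"rx":0,"ry":0,"rz":0,"jaw":0.3},{"tx":0,"ty":0,"tz":0,"rx":0,"ry":0,"rz":0,"jaw":0.3},{"tx":0,"ty":0,"tz":0,"rx":0,"ry":0,"rz":0,"jaw":0.3},{"tx":0,"ty":0,"tz":0,"rx":0,"ry":0,"rz":0,"jaw":0.3},{"tx":0,"ty":0,"tz":0,"rx":0.5,"ry":0,"rz":0,"jaw":0.3},{"tx":0,"ty":0,"tz":0,"rx":0.5,"ry":0,"rz":0,"jaw":0.3}]' --force 45

```text
t: 13.62
tcp_pos: [0.5565, 0.0418, 0.0941]
tcp_rot: [-0.539, 1.047, 0.615]
wrist_force: [-4.9, -2.6, 9.8]
opening: 0.455
```

```bash
python3 -c "
from h import *
P=grip-.016*n
go(P,kR(31));o=ctrl.get_obs();print(kphi(),o['wrist_torque'])
"
```

```text
t 13.6167 tcp [0.5565 0.0418 0.0941] q [ 0.7488  0.4988 -0.8774  2.2096  0.4548  0.1727  2.3126] open 0.4551425611140124 F [-4.8949 -2.5807  9.7726]
shift units(tool) [0.0452 0.0385 0.0576] turn units [-0.0867 -0.017   0.0245]
shift in target frame [0.0453 0.0381 0.0578]
30.65282448097769 [-0.2815  0.5991  0.2077]
```

Call:
arm_command --steps '[{"tx":0,"ty":0,"tz":0.03,"rx":0.8,"ry":0,"rz":0,"jaw":0.3},{"tx":0,"ty":0,"tz":0,"rx":0.8,"ry":0,"rz":0,"jaw":0.3},{"tx":0,"ty":0,"tz":0,"rx":0.8,"ry":0,"rz":0,"jaw":0.3},{"tx":0,"ty":0,"tz":0,"rx":0.8,"ry":0,"rz":0,"jaw":0.3},{"tx":0,"ty":0,"tz":0,"rx":0.8,"ry":0,"rz":0,"jaw":0.3},{"tx":0,"ty":0,"tz":0,"rx":0.8,"ry":0,"rz":0,"jaw":0.3},{"tx":0,"ty":0,"tz":0,"rx":0.8,"ry":0,"rz":0,"jaw":0.3},{"tx":0,"ty":0,"tz":0,"rx":0.8,"ry":0,"rz":0,"jaw":0.3}]' --force 45

```text
t: 14.28
tcp_pos: [0.5563, 0.042, 0.094]
tcp_rot: [-0.09, 1.048, 0.615]
wrist_force: [-7.0, -3.8, 9.1]
opening: 0.455
```

```bash
python3 -c "
from h import *
P=grip-.016*n
o=ctrl.get_obs();print(kphi(),o['wrist_torque']);go(P,kR(kphi()))
p,d=ctrl.read_camera('wrist');cv2.imwrite('pics/w9.png',p[:,:,::-1])
p,d=ctrl.read_camera('side');crop('pics/s9.png',p,250,80,200,200,4)
"
```

```text
4.953327116163492 [-0.559   0.837   0.1785]
t 14.2833 tcp [0.5563 0.042  0.094 ] q [ 0.7023  0.4757 -0.817   2.2118  0.2554  0.1589  2.0522] open 0.45537740691609685 F [-6.9635 -3.7994  9.0611]
shift units(tool) [0.045  0.0454 0.0379] turn units [ 0.     -0.0209  0.0253]
shift in target frame [0.0451 0.0454 0.0379]
```

View pics/w9.png

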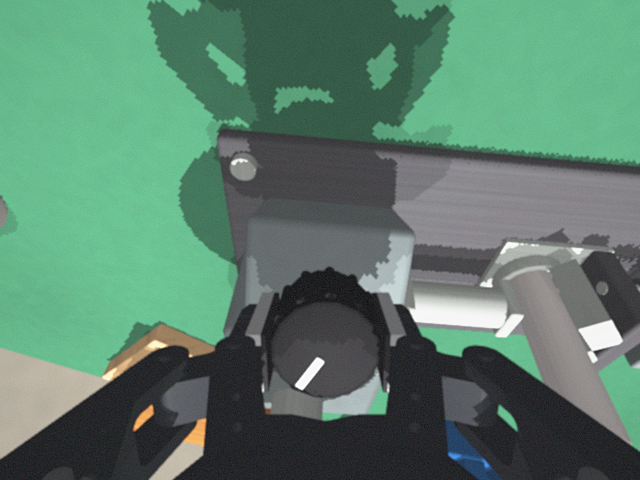

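View pics/s9.png

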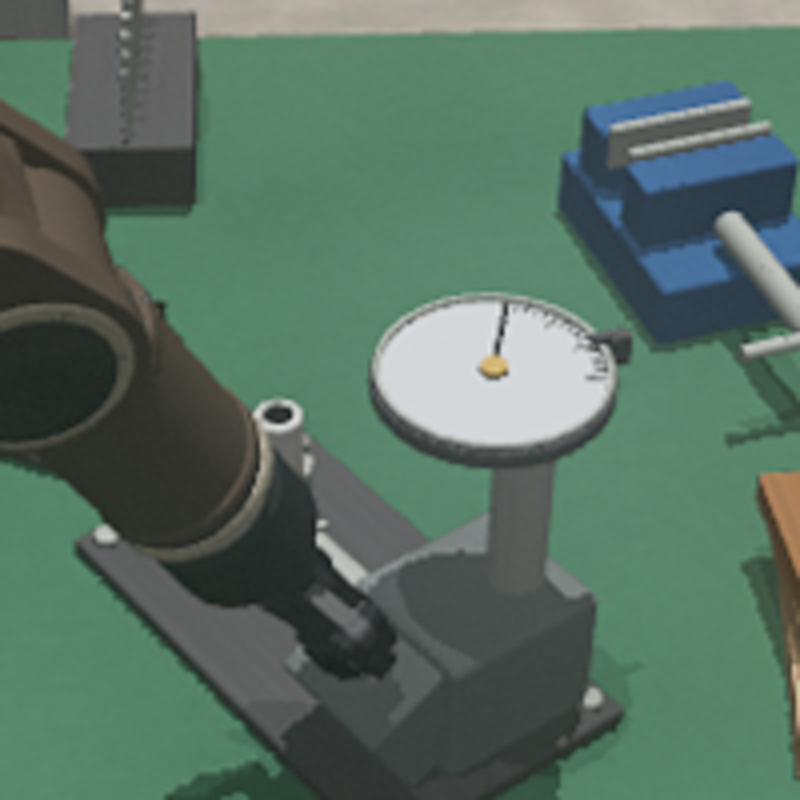

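Call:
arm_command --steps '[{"tx":0,"ty":0,"tz":0,"rx":0.8,"ry":0,"rz":0,"jaw":0.3},{"tx":0,"ty":0,"tz":0,"rx":0.8,"ry":0,"rz":0,"jaw":0.3},{"tx":0,"ty":0,"tz":0,"rx":0.8,"ry":0,"rz":0,"jaw":0.3},{"tx":0,"ty":0,"tz":0,"rx":0.8,"ry":0,"rz":0,"jaw":0.3},{"tx":0,"ty":0,"tz":0,"rx":0.8,"ry":0,"rz":0,"jaw":0.3},{"tx":0,"ty":0,"tz":0,"rx":0.8,"ry":0,"rz":0,"jaw":0.3}]' --force 45

```text
t: 14.88
tcp_pos: [0.5561, 0.0423, 0.094]
tcp_rot: [0.246, 1.048, 0.616]
wrist_force: [-6.3, -3.6, 9.2]
opening: 0.462
```

```bash
python3 -c "
from h import *
P=grip-.016*n
o=ctrl.get_obs();print(kphi(),o['wrist_torque']);go(P,kR(kphi()))
"
```

```text
-14.238696161075584 [-0.438   0.8654  0.2683]
t 14.8833 tcp [0.5561 0.0423 0.094 ] q [ 0.6693  0.4613 -0.7744  2.2136  0.1028  0.1526  1.8628] open 0.46209906496010406 F [-6.3228 -3.6401  9.1862]
shift units(tool) [0.0442 0.0449 0.0228] turn units [-0.     -0.0124  0.0246]
shift in target frame [0.0443 0.0448 0.0227]
```

Call:
arm_command --steps '[{"tx":0,"ty":0,"tz":0,"rx":0.9,"ry":0,"rz":0,"jaw":0.3},{"tx":0,"ty":0,"tz":0,"rx":0.9,"ry":0,"rz":0,"jaw":0.3},{"tx":0,"ty":0,"tz":0,"rx":0.9,"ry":0,"rz":0,"jaw":0.3},{"tx":0,"ty":0,"tz":0,"rx":0.9,"ry":0,"rz":0,"jaw":0.3},{"tx":0,"ty":0,"tz":0,"rx":0.9,"ry":0,"rz":0,"jaw":0.3},{"tx":0,"ty":0,"tz":0,"rx":0.9,"ry":0,"rz":0,"jaw":0.3},{"tx":0,"ty":0,"tz":0,"rx":0.9,"ry":0,"rz":0,"jaw":0.3},{"tx":0,"ty":0,"tz":0,"rx":0.9,"ry":0,"rz":0,"jaw":0.3},{"tx":0,"ty":0,"tz":0,"rx":0.9,"ry":0,"rz":0,"jaw":0.3},{"tx":0,"ty":0,"tz":0,"rx":0.9,"ry":0,"rz":0,"jaw":0.3}]' --force 45

```text
t: 15.72
tcp_pos: [0.5561, 0.0427, 0.0941]
tcp_rot: [0.875, 1.048, 0.617]
wrist_force: [-6.7, -2.6, 10.0]
opening: 0.458
```

```bash
python3 -c "
from h import *
P=grip-.016*n
o=ctrl.get_obs();print(kphi(),o['wrist_torque']);go(P,kR(kphi()))
p,d=ctrl.read_camera('top');crop('pics/t9.png',p,225,150,90,90,8)
p,d=ctrl.read_camera('side');crop('pics/s10.png',p,250,80,200,200,4)
"
```

```text
-50.239102962421924 [-0.244   0.8202  0.3266]
t 15.7167 tcp [0.5561 0.0427 0.0941] q [ 0.6043  0.4367 -0.6925  2.2171 -0.1894  0.1504  1.5138] open 0.45824002593034835 F [-6.682  -2.6491 10.0254]
shift units(tool) [ 0.044   0.0327 -0.0005] turn units [-0.      0.0004  0.017 ]
shift in target frame [ 0.0441  0.0327 -0.0005]
```

View pics/t9.png

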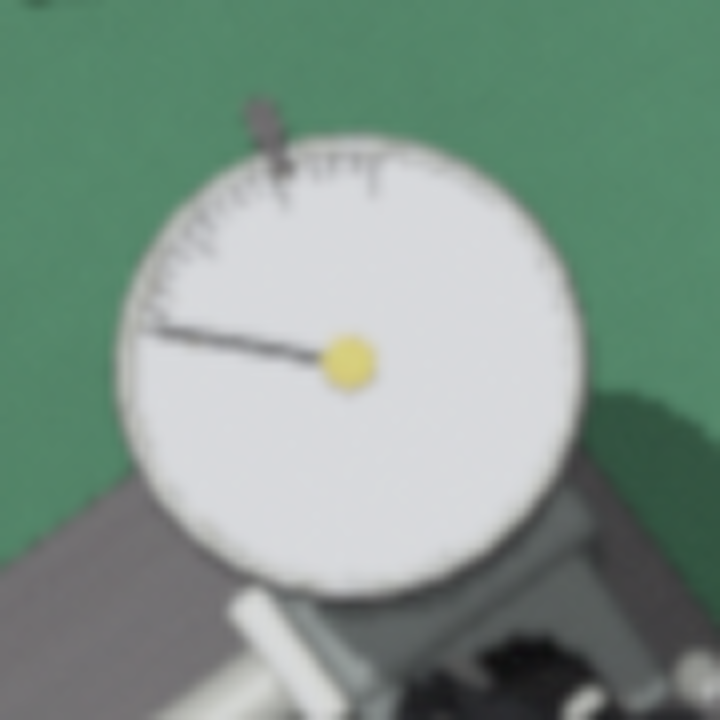

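View pics/s10.png

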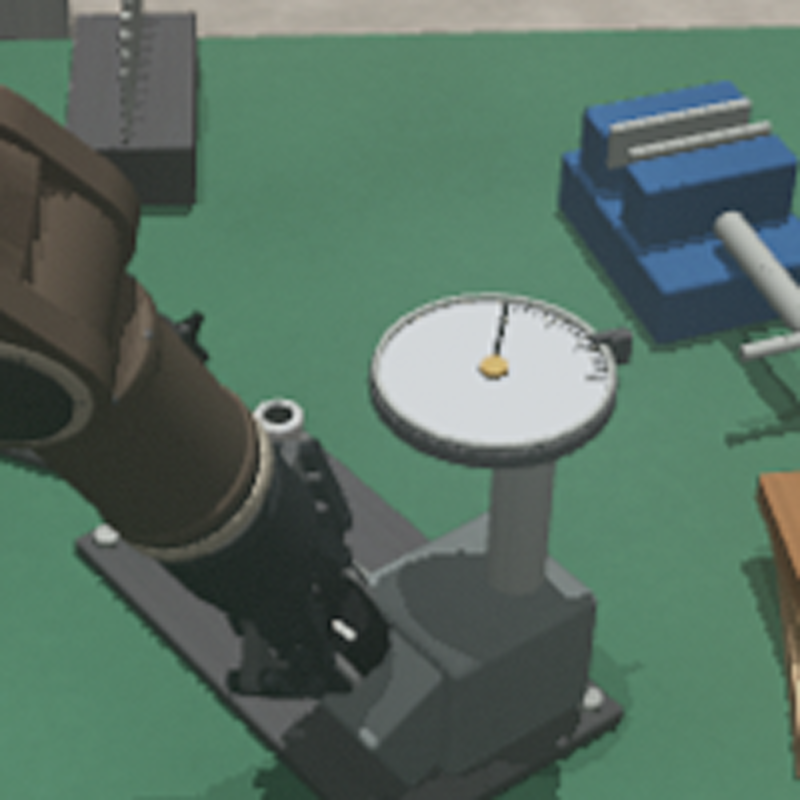

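Call:
arm_command --steps '[{"tx":0,"ty":0,"tz":0,"rx":0.9,"ry":0,"rz":0,"jaw":0.3},{"tx":0,"ty":0,"tz":0,"rx":0.9,"ry":0,"rz":0,"jaw":0.3},{"tx":0,"ty":0,"tz":0,"rx":0.9,"ry":0,"rz":0,"jaw":0.3},{"tx":0,"ty":0,"tz":0,"rx":0.9,"ry":0,"rz":0,"jaw":0.3},{"tx":0,"ty":0,"tz":0,"rx":0.9,"ry":0,"rz":0,"jaw":0.3},{"tx":0,"ty":0,"tz":0,"rx":0.9,"ry":0,"rz":0,"jaw":0.3},{"tx":0,"ty":0,"tz":0,"rx":0.9,"ry":0,"rz":0,"jaw":0.3},{"tx":0,"ty":0,"tz":0,"rx":0.9,"ry":0,"rz":0,"jaw":0.3},{"tx":0,"ty":0,"tz":0,"rx":0.9,"ry":0,"rz":0,"jaw":0.3},{"tx":0,"ty":0,"tz":0,"rx":0.9,"ry":0,"rz":0,"jaw":0.3},{"tx":0,"ty":0,"tz":0,"rx":0,"ry":0,"rz":0,"jaw":0.3}]' --force 45

```text
t: 16.73
tcp_pos: [0.5563, 0.0431, 0.0944]
tcp_rot: [1.505, 1.047, 0.618]
wrist_force: [-6.1, -1.6, 9.4]
opening: 0.455
```

```bash
python3 -c "
from h import *
P=grip-.016*n
o=ctrl.get_obs();print(kphi(),o['wrist_torque']);go(P,kR(kphi()))
p,d=ctrl.read_camera('top');crop('pics/t11.png',p,175,150,160,160,5);crop('pics/t11d.png',p,225,150,90,90,8)
p,d=ctrl.read_camera('side');crop('pics/s11.png',p,250,80,200,200,4)
"
```

```text
-86.28605454375348 [0.0188 0.8494 0.1475]
t 16.7333 tcp [0.5563 0.0431 0.0944] q [ 0.5291  0.4135 -0.5998  2.221  -0.4771  0.1603  1.1592] open 0.4554914774649344 F [-6.1157 -1.6351  9.3716]
shift units(tool) [ 0.0443  0.0069 -0.0133] turn units [-0.      0.0074  0.0025]
shift in target frame [ 0.0443  0.0069 -0.0133]
```

View pics/t11.png

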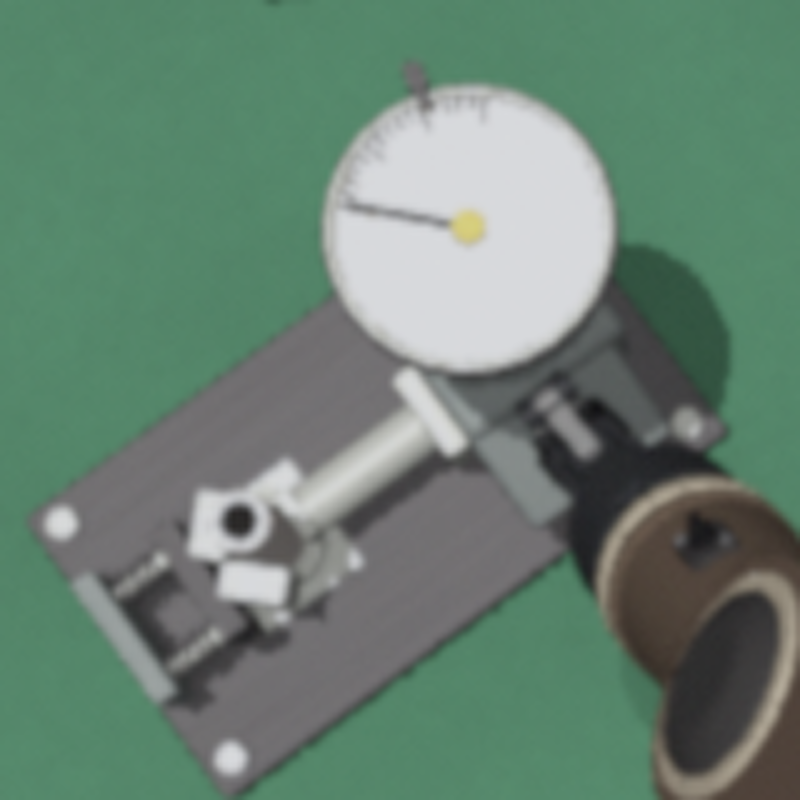

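View pics/s11.png

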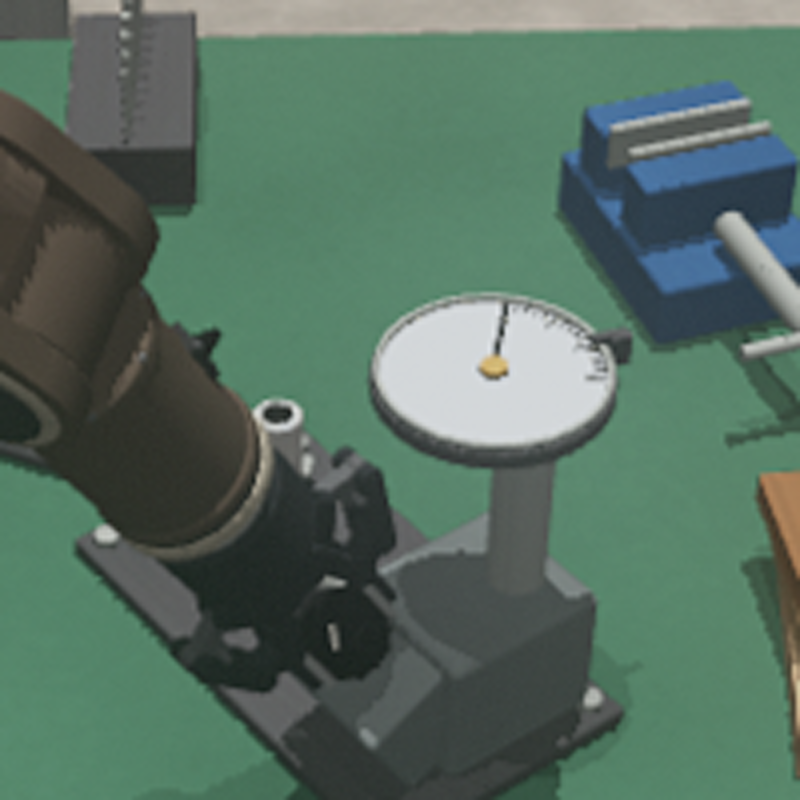

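Call:
arm_command --steps '[{"tx":0,"ty":0,"tz":0,"rx":0.9,"ry":0,"rz":0,"jaw":0.3},{"tx":0,"ty":0,"tz":0,"rx":0.9,"ry":0,"rz":0,"jaw":0.3},{"tx":0,"ty":0,"tz":0,"rx":0.9,"ry":0,"rz":0,"jaw":0.3},{"tx":0,"ty":0,"tz":0,"rx":0.9,"ry":0,"rz":0,"jaw":0.3},{"tx":0,"ty":0,"tz":0,"rx":0.9,"ry":0,"rz":0,"jaw":0.3},{"tx":0,"ty":0,"tz":0,"rx":0.9,"ry":0,"rz":0,"jaw":0.3},{"tx":0,"ty":0,"tz":0,"rx":0.9,"ry":0,"rz":0,"jaw":0.3},{"tx":0,"ty":0,"tz":0,"rx":0,"ry":0,"rz":0,"jaw":0.3}]' --force 45

```text
t: 17.5
tcp_pos: [0.5565, 0.0432, 0.0945]
tcp_rot: [1.945, 1.047, 0.618]
wrist_force: [-4.3, -1.3, 8.7]
opening: 0.459
```

```bash
python3 -c "
from h import *
P=grip-.016*n
o=ctrl.get_obs();print(kphi(),o['wrist_torque']);go(P,kR(kphi()))
p,d=ctrl.read_camera('top');crop('pics/t12.png',p,175,150,160,160,5)
p,d=ctrl.read_camera('wrist');cv2.imwrite('pics/w12.png',p[:,:,::-1])
"
```

```text
-111.48074251815693 [-0.0277  0.7682  0.2175]
t 17.5 tcp [0.5565 0.0432 0.0945] q [ 0.4651  0.3975 -0.522   2.2244 -0.6677  0.1754  0.9003] open 0.4586881342464318 F [-4.3332 -1.3     8.7017]
shift units(tool) [ 0.0445 -0.0122 -0.0131] turn units [ 0.      0.0057 -0.0086]
shift in target frame [ 0.0445 -0.0122 -0.0131]
```

View pics/t12.png

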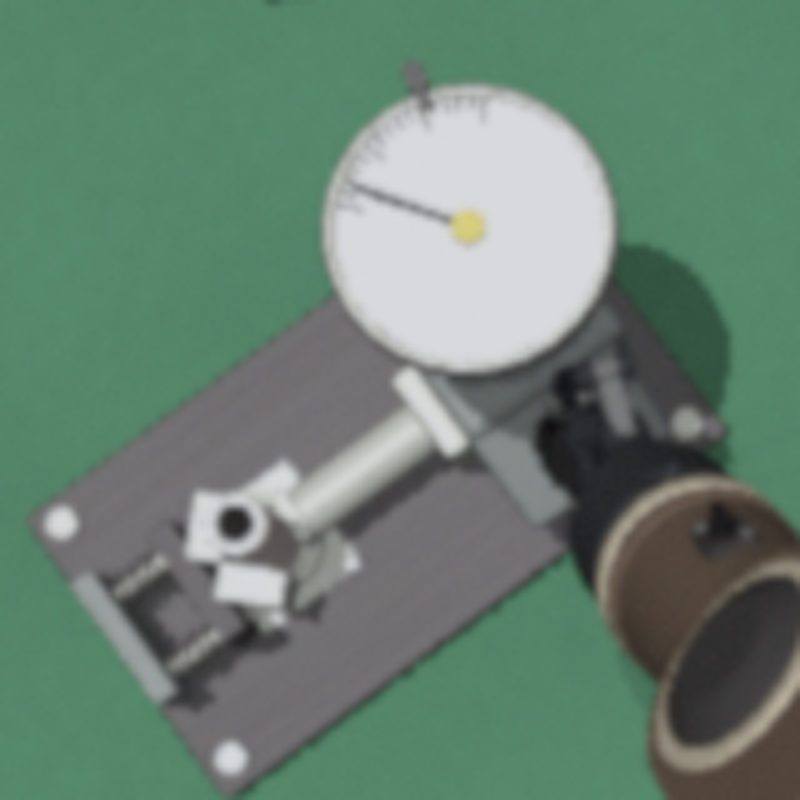

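View pics/w12.png

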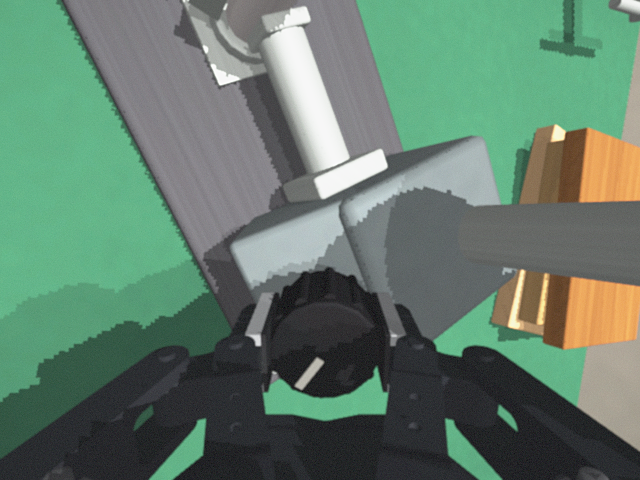

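Call:
arm_command --steps '[{"tx":0,"ty":0,"tz":0,"rx":0,"ry":0,"rz":0,"jaw":0.6},{"tx":0,"ty":0,"tz":0,"rx":0,"ry":0,"rz":0,"jaw":0.65},{"tx":0,"ty":0,"tz":0,"rx":0,"ry":0,"rz":0,"jaw":0.65},{"tx":-0.8,"ty":0,"tz":0,"rx":0,"ry":0,"rz":0,"jaw":0.65},{"tx":-0.9,"ty":0,"tz":0,"rx":0,"ry":0,"rz":0,"jaw":0.65},{"tx":0,"ty":0,"tz":0,"rx":-0.95,"ry":0,"rz":0,"jaw":0.65},{"tx":0,"ty":0,"tz":0,"rx":-0.95,"ry":0,"rz":0,"jaw":0.65},{"tx":0,"ty":0,"tz":0,"rx":-0.95,"ry":0,"rz":0,"jaw":0.65},{"tx":0,"ty":0,"tz":0,"rx":-0.95,"ry":0,"rz":0,"jaw":0.65},{"tx":0,"ty":0,"tz":0,"rx":-0.95,"ry":0,"rz":0,"jaw":0.65},{"tx":0,"ty":0,"tz":0,"rx":-0.95,"ry":0,"rz":0,"jaw":0.65},{"tx":0,"ty":0,"tz":0,"rx":-0.95,"ry":0,"rz":0,"jaw":0.65}]' --force 45

```text
t: 18.6
tcp_pos: [0.5394, 0.0311, 0.1305]
tcp_rot: [1.473, 1.048, 0.618]
wrist_force: [-0.7, 0.1, -0.7]
opening: 0.648
```

```bash
cat > dial.py <<'E'
from h import *
import sys
def rect(p,c0,half=.075,s=5000,cam='top'):
    src=np.float32([[c0[0]+a*half,c0[1]+b*half] for a,b in((-1,-1),(1,-1),(1,1),(-1,1))])
    px=np.float32([proj(cam,[*w,.247]) for w in src])
    N=int(2*half*s);dst=np.float32([[0,0],[N,0],[N,N],[0,N]])  # col=+x,row=+y
    return cv2.warpPerspective(p,cv2.getPerspectiveTransform(px,dst),(N,N),flags=cv2.INTER_CUBIC)
def measure(cam,tag):
    p,d=ctrl.read_camera(cam)
    c0=(.6203,.0773) if cam=='top' else (.6239,.08)
    r=rect(p,c0,cam=cam)
    hsv=cv2.cvtColor(r,cv2.COLOR_RGB2HSV);m=(hsv[...,0]>15)&(hsv[...,0]<35)&(hsv[...,1]>70);m=m.astype(np.uint8)
    k,l,st,ce=cv2.connectedComponentsWithStats(m);H=r.shape[0]/2
    best=min(range(1,k),key=lambda i:np.hypot(*(ce[i]-H))if st[i,4]>300 else 1e9);c=ce[best]
    g=255.-cv2.cvtColor(r,cv2.COLOR_RGB2GRAY)
    th=np.linspace(0,2*np.pi,1441)[:-1]
    prof=lambda R0,R1:np.mean([cv2.remap(g.astype(np.float32),(c[0]+q*np.cos(th)).astype(np.float32)[None],(c[1]+q*np.sin(th)).astype(np.float32)[None],cv2.INTER_LINEAR)[0] for q in np.arange(R0,R1,.0005)*5000],0)
    a=prof(.012,.040);i=np.argmax(a);w=np.arange(i-30,i+31)%1440;b=np.clip(a[w]-np.median(a)-8,0,None);n_=np.rad2deg(((b*(np.arange(-30,31))).sum()/b.sum()+i)*np.deg2rad(.25))
    a2=prof(.0615,.068);
    mk=None
    print(cam,'centre',c/5000-.075+np.array(c0),'needle az %.2f'%n_)
    np.save('prof_%s.npy'%cam,np.array([a,prof(.050,.054),prof(.062,.066),prof(.066,.07)]))
    cv2.imwrite('pics/dial_%s_%s.png'%(cam,tag),r[:,:,::-1]);return n_,c
if __name__=='__main__':
    for c in('top','side'):measure(c,sys.argv[1])
E
python3 dial.py a; python3 -c "
from h import *
go(grip-.016*n+.04*n,kR(15));print(kphi())"
```

```text
top centre [0.6219 0.0783] needle az 69.63
side centre [0.6235 0.0806] needle az 68.83
t 18.7 tcp [0.5393 0.031  0.1304] q [ 0.5904  0.3169 -0.6158  2.227  -0.5175  0.2626  1.2257] open 0.647681463139145 F [-0.622   0.6008 -0.7753]
shift units(tool) [ 0.1088  0.0073 -0.0136] turn units [-24.8958  -0.0031   0.0058]
shift in target frame [0.1088 0.0122 0.0094]
-84.58336359956
```

View pics/dial_side_a.png

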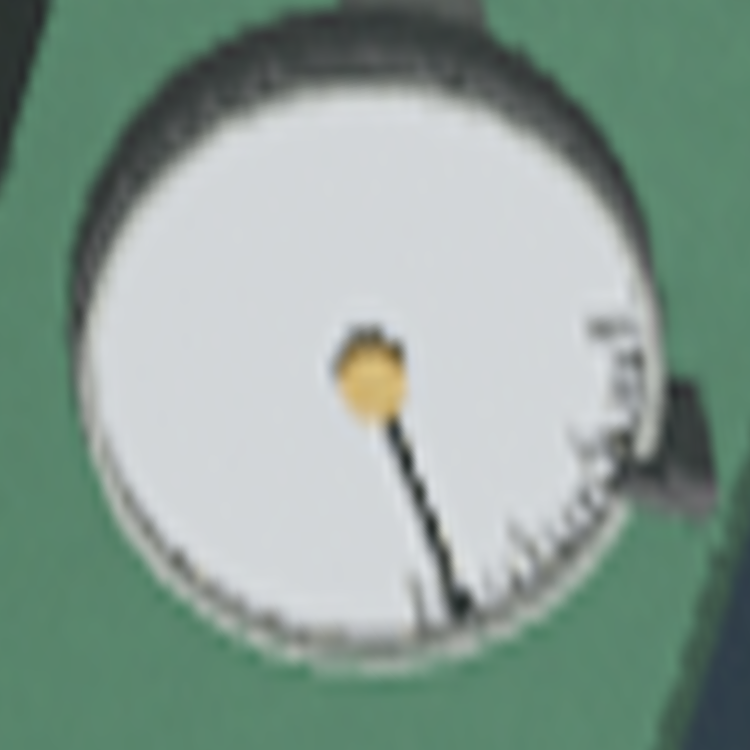

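View pics/dial_top_a.png

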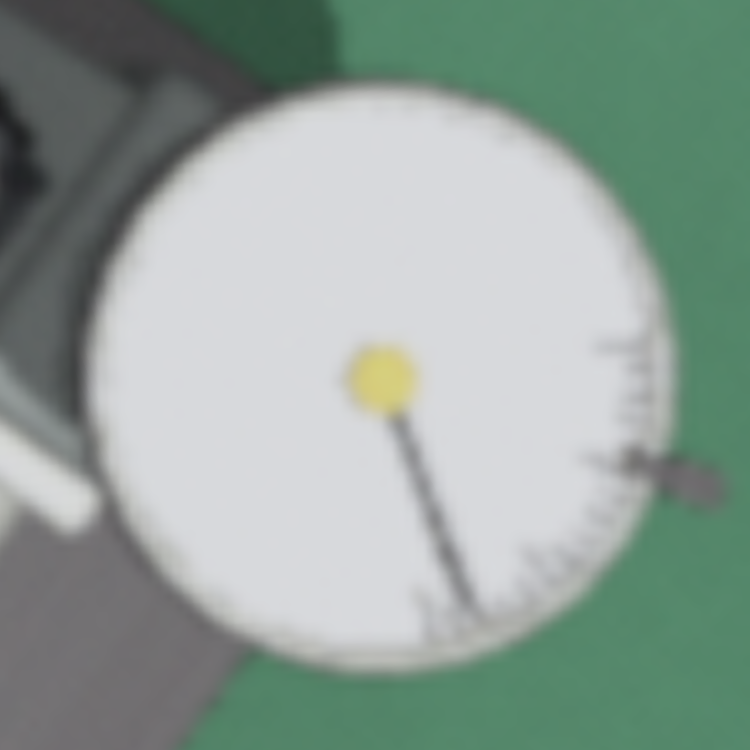

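Call:
arm_command --steps '[{"tx":0,"ty":0,"tz":0,"rx":-1,"ry":0,"rz":0,"jaw":0.65},{"tx":0,"ty":0,"tz":0,"rx":-1,"ry":0,"rz":0,"jaw":0.65},{"tx":0,"ty":0,"tz":0,"rx":-1,"ry":0,"rz":0,"jaw":0.65},{"tx":0,"ty":0,"tz":0,"rx":-1,"ry":0,"rz":0,"jaw":0.65},{"tx":0,"ty":0,"tz":0,"rx":-1,"ry":0,"rz":0,"jaw":0.65},{"tx":0,"ty":0,"tz":0,"rx":-1,"ry":0,"rz":0,"jaw":0.65},{"tx":0,"ty":0,"tz":0,"rx":-1,"ry":0,"rz":0,"jaw":0.65},{"tx":0,"ty":0,"tz":0,"rx":-1,"ry":0,"rz":0,"jaw":0.65},{"tx":0,"ty":0,"tz":0,"rx":-1,"ry":0,"rz":0,"jaw":0.65},{"tx":0,"ty":0,"tz":0,"rx":-1,"ry":0,"rz":0,"jaw":0.65},{"tx":0,"ty":0,"tz":0,"rx":-1,"ry":0,"rz":0,"jaw":0.65},{"tx":0,"ty":0,"tz":0,"rx":-1,"ry":0,"rz":0,"jaw":0.65}]'

```text
t: 19.7
tcp_pos: [0.5393, 0.0311, 0.1304]
tcp_rot: [0.638, 1.048, 0.618]
wrist_force: [0.3, -0.7, 0.3]
opening: 0.648
```

Call:
arm_command --steps '[{"tx":0,"ty":0,"tz":0,"rx":-1,"ry":0,"rz":0,"jaw":0.65},{"tx":0,"ty":0,"tz":0,"rx":-1,"ry":0,"rz":0,"jaw":0.65},{"tx":0,"ty":0,"tz":0,"rx":-1,"ry":0,"rz":0,"jaw":0.65},{"tx":0,"ty":0,"tz":0,"rx":-1,"ry":0,"rz":0,"jaw":0.65},{"tx":0,"ty":0,"tz":0,"rx":-1,"ry":0,"rz":0,"jaw":0.65},{"tx":0,"ty":0,"tz":0,"rx":-1,"ry":0,"rz":0,"jaw":0.65},{"tx":0,"ty":0,"tz":0,"rx":-1,"ry":0,"rz":0,"jaw":0.65},{"tx":0,"ty":0,"tz":0,"rx":-1,"ry":0,"rz":0,"jaw":0.65},{"tx":0,"ty":0,"tz":0,"rx":-1,"ry":0,"rz":0,"jaw":0.65},{"tx":0,"ty":0,"tz":0,"rx":-1,"ry":0,"rz":0,"jaw":0.65},{"tx":0,"ty":0,"tz":0,"rx":-1,"ry":0,"rz":0,"jaw":0.65},{"tx":0,"ty":0,"tz":0,"rx":-1,"ry":0,"rz":0,"jaw":0.65}]'

```text
t: 20.7
tcp_pos: [0.5393, 0.0311, 0.1304]
tcp_rot: [-0.199, 1.048, 0.618]
wrist_force: [0.2, 0.7, -0.1]
opening: 0.648
```

```bash
python3 -c "
from h import *
go(grip-.016*n,kR(15));print(kphi())"
```

```text
t 20.7 tcp [0.5393 0.0311 0.1304] q [ 0.8681  0.4164 -0.9622  2.213   0.1413  0.2481  2.2827] open 0.6479852144053421 F [ 0.2213  0.6823 -0.0702]
shift units(tool) [1.7081 0.0101 0.01  ] turn units [-0.8986 -0.0099  0.0005]
shift in target frame [1.7081 0.0095 0.0095]
11.405377110304308
```

Call:
arm_command --steps '[{"tx":0.8,"ty":0.01,"tz":0.01,"rx":0,"ry":0,"rz":0,"jaw":0.65},{"tx":0.8,"ty":0,"tz":0,"rx":0,"ry":0,"rz":0,"jaw":0.65},{"tx":0.08,"ty":0,"tz":0,"rx":0,"ry":0,"rz":0,"jaw":0.65},{"tx":0,"ty":0,"tz":0,"rx":0,"ry":0,"rz":0,"jaw":0.3},{"tx":0,"ty":0,"tz":0,"rx":0,"ry":0,"rz":0,"jaw":0.3},{"tx":0,"ty":0,"tz":0,"rx":0,"ry":0,"rz":0,"jaw":0.3},{"tx":0,"ty":0,"tz":0,"rx":0,"ry":0,"rz":0,"jaw":0.3},{"tx":0,"ty":0,"tz":0,"rx":0.8,"ry":0,"rz":0,"jaw":0.3},{"tx":0,"ty":0,"tz":0,"rx":0.8,"ry":0,"rz":0,"jaw":0.3},{"tx":0,"ty":0,"tz":0,"rx":0.8,"ry":0,"rz":0,"jaw":0.3},{"tx":0,"ty":0,"tz":0,"rx":0.8,"ry":0,"rz":0,"jaw":0.3}]' --force 45

```text
t: 21.62
tcp_pos: [0.5571, 0.0429, 0.0948]
tcp_rot: [0.027, 1.046, 0.616]
wrist_force: [10.2, 1.1, -16.0]
opening: 0.456
```

```bash
python3 -c "
from h import *
go(grip-.016*n,kR(kphi()));print(kphi())";python3 dial.py b
```

```text
t 21.6167 tcp [0.5571 0.0429 0.0948] q [ 0.6686  0.461  -0.7744  2.2123  0.0955  0.1522  2.0885] open 0.4561201809011526 F [ 10.2066   1.1182 -15.9807]
shift units(tool) [ 0.0467  0.039  -0.0217] turn units [-0.      0.0108  0.0182]
shift in target frame [ 0.0468  0.039  -0.0217]
-1.6754260729589268
top centre [0.622  0.0782] needle az 62.53
side centre [0.6236 0.0807] needle az 61.12
```

Call:
arm_command --steps '[{"tx":0,"ty":0,"tz":0,"rx":0.95,"ry":0,"rz":0,"jaw":0.3},{"tx":0,"ty":0,"tz":0,"rx":0.95,"ry":0,"rz":0,"jaw":0.3},{"tx":0,"ty":0,"tz":0,"rx":0.95,"ry":0,"rz":0,"jaw":0.3},{"tx":0,"ty":0,"tz":0,"rx":0.95,"ry":0,"rz":0,"jaw":0.3},{"tx":0,"ty":0,"tz":0,"rx":0.95,"ry":0,"rz":0,"jaw":0.3},{"tx":0,"ty":0,"tz":0,"rx":0.95,"ry":0,"rz":0,"jaw":0.3},{"tx":0,"ty":0,"tz":0,"rx":0.95,"ry":0,"rz":0,"jaw":0.3},{"tx":0,"ty":0,"tz":0,"rx":0.95,"ry":0,"rz":0,"jaw":0.3},{"tx":0,"ty":0,"tz":0,"rx":0.95,"ry":0,"rz":0,"jaw":0.3},{"tx":0,"ty":0,"tz":0,"rx":0.95,"ry":0,"rz":0,"jaw":0.3}]' --force 45

```text
t: 22.55
tcp_pos: [0.5572, 0.0425, 0.0947]
tcp_rot: [0.69, 1.046, 0.615]
wrist_force: [10.3, -0.0, -16.3]
opening: 0.452
```

```bash
python3 -c "
from h import *
go(grip-.016*n,kR(kphi()));print(kphi())";python3 dial.py c
```

```text
t 22.55 tcp [0.5572 0.0425 0.0947] q [ 0.5996  0.4352 -0.6863  2.216  -0.2126  0.1499  1.7198] open 0.4520041762709451 F [ 10.2816  -0.0352 -16.3361]
shift units(tool) [ 0.0464  0.0312 -0.0469] turn units [-0.0001  0.027   0.0123]
shift in target frame [ 0.0465  0.0312 -0.0468]
-39.725038181903635
top centre [0.622  0.0781] needle az 40.11
side centre [0.6236 0.0804] needle az 37.90
```

Call:
arm_command --steps '[{"tx":0,"ty":0,"tz":0,"rx":0.9,"ry":0,"rz":0,"jaw":0.3},{"tx":0,"ty":0,"tz":0,"rx":0.9,"ry":0,"rz":0,"jaw":0.3},{"tx":0,"ty":0,"tz":0,"rx":0.9,"ry":0,"rz":0,"jaw":0.3},{"tx":0,"ty":0,"tz":0,"rx":0.9,"ry":0,"rz":0,"jaw":0.3},{"tx":0,"ty":0,"tz":0,"rx":0.9,"ry":0,"rz":0,"jaw":0.3},{"tx":0,"ty":0,"tz":0,"rx":0.9,"ry":0,"rz":0,"jaw":0.3},{"tx":0,"ty":0,"tz":0,"rx":0.9,"ry":0,"rz":0,"jaw":0.3},{"tx":0,"ty":0,"tz":0,"rx":0.9,"ry":0,"rz":0,"jaw":0.3},{"tx":0,"ty":0,"tz":0,"rx":0,"ry":0,"rz":0,"jaw":0.3}]' --force 45

```text
t: 23.4
tcp_pos: [0.5572, 0.0423, 0.0946]
tcp_rot: [1.193, 1.046, 0.614]
wrist_force: [9.8, -0.2, -15.4]
opening: 0.457
```

```bash
python3 -c "
from h import *
go(grip-.016*n,kR(kphi()));print(kphi())";python3 dial.py d
python3 -c "
from h import *
p,_=ctrl.read_camera('top');crop('pics/td.png',p,240,155,60,50,12)
p,_=ctrl.read_camera('side');crop('pics/sd.png',p,335,145,80,60,10)"
```

```text
t 23.4 tcp [0.5572 0.0423 0.0946] q [ 0.5397  0.4167 -0.6116  2.2195 -0.4428  0.1573  1.4361] open 0.456778831670063 F [  9.8449  -0.2071 -15.3582]
shift units(tool) [ 0.0455  0.0155 -0.0591] turn units [-0.      0.0339  0.002 ]
shift in target frame [ 0.0456  0.0155 -0.059 ]
-68.60187756885641
top centre [0.622 0.078] needle az 22.63
side centre [0.6235 0.0803] needle az 20.14
```

View pics/td.png

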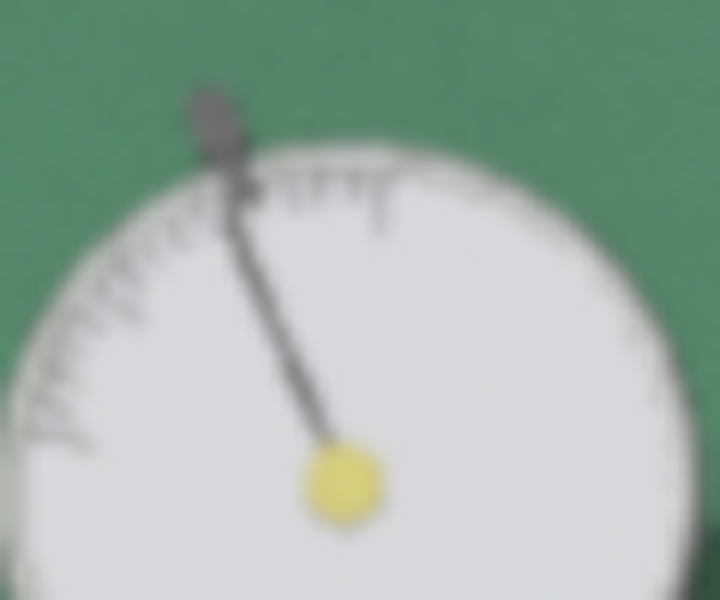

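View pics/sd.png

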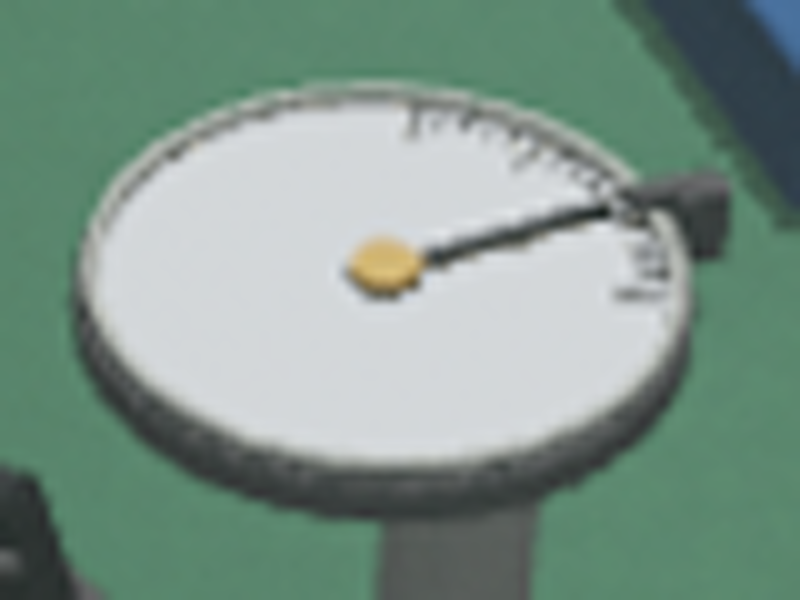

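Call:
arm_command --steps '[{"tx":0,"ty":0,"tz":0,"rx":0.7,"ry":0,"rz":0,"jaw":0.3},{"tx":0,"ty":0,"tz":0,"rx":0.7,"ry":0,"rz":0,"jaw":0.3},{"tx":0,"ty":0,"tz":0,"rx":0,"ry":0,"rz":0,"jaw":0.3},{"tx":0,"ty":0,"tz":0,"rx":0,"ry":0,"rz":0,"jaw":0.3}]' --force 45

```text
t: 23.93
tcp_pos: [0.5571, 0.0423, 0.0945]
tcp_rot: [1.288, 1.047, 0.614]
wrist_force: [9.5, -1.3, -15.2]
opening: 0.458
```

```bash
python3 -c "
from h import *
go(grip-.016*n,kR(kphi()));print(kphi())";python3 dial.py e
python3 -c "
from h import *
p,_=ctrl.read_camera('top');crop('pics/te.png',p,240,155,60,50,12)
p,_=ctrl.read_camera('side');crop('pics/se.png',p,375,145,40,30,20)"
```

```text
t 23.9333 tcp [0.5571 0.0423 0.0945] q [ 0.5273  0.4132 -0.5964  2.2203 -0.485   0.1598  1.3819] open 0.45751607126936644 F [  9.4689  -1.3445 -15.2238]
shift units(tool) [ 0.0454  0.0122 -0.0595] turn units [-0.      0.0334 -0.0003]
shift in target frame [ 0.0455  0.0122 -0.0594]
-74.01182905453173
top centre [0.622 0.078] needle az 19.51
side centre [0.6235 0.0803] needle az 16.65
```

View pics/te.png

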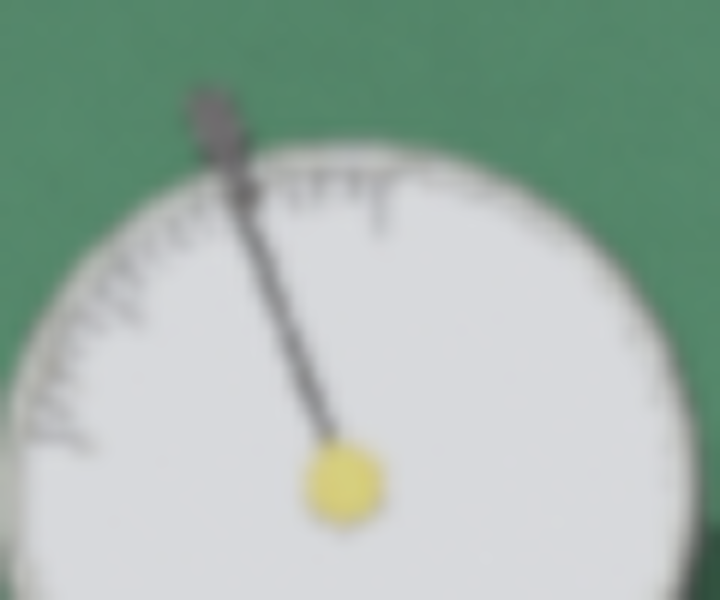

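View pics/se.png

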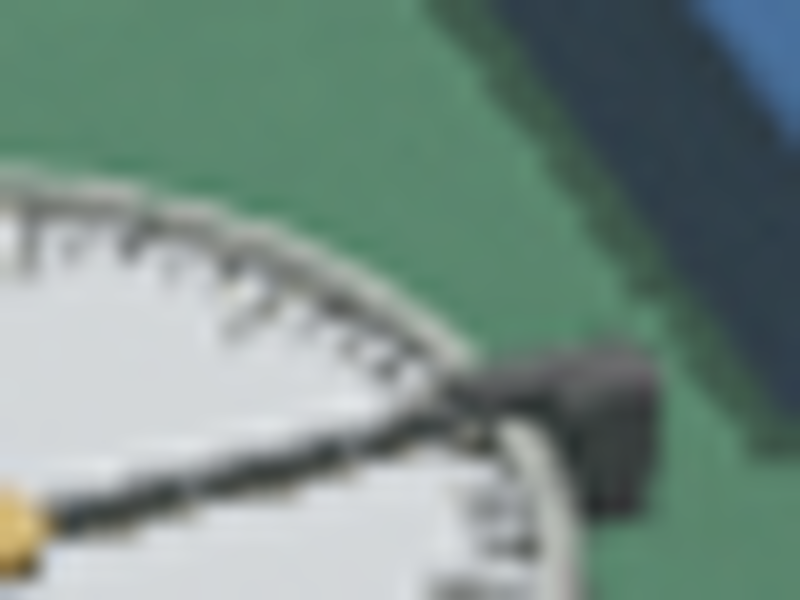

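Call:
arm_command --steps '[{"tx":0,"ty":0,"tz":0,"rx":0,"ry":0,"rz":0,"jaw":0.55},{"tx":0,"ty":0,"tz":0,"rx":0,"ry":0,"rz":0,"jaw":0.65},{"tx":0,"ty":0,"tz":0,"rx":0,"ry":0,"rz":0,"jaw":0.65},{"tx":-0.8,"ty":0,"tz":0,"rx":0,"ry":0,"rz":0,"jaw":0.65},{"tx":-0.9,"ty":0,"tz":0,"rx":0,"ry":0,"rz":0,"jaw":0.65}]' --force 45

```text
t: 24.55
tcp_pos: [0.5382, 0.0323, 0.1308]
tcp_rot: [1.293, 1.048, 0.624]
wrist_force: [0.5, -0.4, -0.3]
opening: 0.649
```

```bash
python3 dial.py f
python3 -c "
from h import *
o=ctrl.get_obs();Rc=R.from_euler('xyz',o['tcp_rot']).as_matrix();D=np.array([.6225,.079,.247])
for dn in(.05,.1,.15):
  for extra in(0,.05,.1):
    q=dict(o);q['tcp_pos']=o['tcp_pos']+dn*n+np.array([0,0,extra])
    K,T=pose('wrist',q);print(dn,extra,q['tcp_pos'],'cam',T[:3,3],proj('wrist',D,q),np.linalg.norm(T[:3,3]-D))
"
```

```text
top centre [0.622 0.078] needle az 19.52
side centre [0.6235 0.0804] needle az 16.48
0.05 0 [0.519  0.0162 0.1766] cam [0.4055 0.0217 0.2893] [604.8983 403.8184] 0.22842743072664007
0.05 0.05 [0.519  0.0162 0.2266] cam [0.4055 0.0217 0.3393] [510.8847 340.9388] 0.2427094958683939
0.05 0.1 [0.519  0.0162 0.2766] cam [0.4055 0.0217 0.3893] [446.5906 297.9367] 0.2657756716876206
0.1 0 [0.4986 0.0017 0.22  ] cam [0.3851 0.0072 0.3326] [543.4168 345.0852] 0.2623795398922902
0.1 0.05 [0.4986 0.0017 0.27  ] cam [0.3851 0.0072 0.3826] [476.2592 302.8603] 0.2826693443748863
0.1 0.1 [0.4986 0.0017 0.32  ] cam [0.3851 0.0072 0.4326] [426.9121 271.8337] 0.30977555349731234
0.15 0 [ 0.4783 -0.0128  0.2633] cam [ 0.3647 -0.0073  0.3759] [504.0426 307.4711] 0.30084368241631027
0.15 0.05 [ 0.4783 -0.0128  0.3133] cam [ 0.3647 -0.0073  0.4259] [452.479  276.7086] 0.3254166307427543
0.15 0.1 [ 0.4783 -0.0128  0.3633] cam [ 0.3647 -0.0073  0.4759] [412.6933 252.9727] 0.35536607305443
```

```bash
python3 -c "
from h import *
o=ctrl.get_obs();D=np.array([.6225,.079,.247])
Rc=R.from_euler('xyz',o['tcp_rot']).as_matrix()
for t in([.613,.025,.357],[.57,.0,.36],[.58,.03,.38],[.56,.05,.38],[.54,.04,.36]):
    q=dict(o);q['tcp_pos']=np.array(t)
    K,T=pose('wrist',q);print(t,'cam',T[:3,3],proj('wrist',D,q),np.linalg.norm(T[:3,3]-D), Rc.T@(np.array(t)-o['tcp_pos'])/.025)
"
```

```text
[0.613, 0.025, 0.357] cam [0.4995 0.0305 0.4696] [311.5354 181.1385] 0.2589449025064093 [-6.6003  5.6538  3.638 ]
[0.57, 0.0, 0.36] cam [0.4565 0.0055 0.4726] [361.6406 197.3627] 0.28961184878347074 [-7.6972  4.1154  3.0033]
[0.58, 0.03, 0.38] cam [0.4665 0.0355 0.4926] [316.1863 207.4224] 0.29423084267037425 [-7.8799  5.5575  2.6469]
[0.56, 0.05, 0.38] cam [0.4465 0.0555 0.4926] [311.8209 239.8193] 0.303107189324785 [-7.9773  5.7131  1.5306]
[0.54, 0.04, 0.36] cam [0.4265 0.0455 0.4726] [344.2689 255.174 ] 0.30076381714056794 [-7.728   4.6327  1.0716]
```

Call:
arm_command --steps '[{"tx":-1,"ty":0,"tz":0,"rx":0,"ry":0,"rz":0,"jaw":0.65},{"tx":-1,"ty":0,"tz":0,"rx":0,"ry":0,"rz":0,"jaw":0.65},{"tx":-1,"ty":0,"tz":0,"rx":0,"ry":0,"rz":0,"jaw":0.65},{"tx":-1,"ty":0,"tz":0,"rx":0,"ry":0,"rz":0,"jaw":0.65},{"tx":-1,"ty":0,"tz":0,"rx":0,"ry":0,"rz":0,"jaw":0.65},{"tx":-0.48,"ty":0.93,"tz":0.44,"rx":0,"ry":0,"rz":0,"jaw":0.65},{"tx":-0.48,"ty":0.93,"tz":0.44,"rx":0,"ry":0,"rz":0,"jaw":0.65},{"tx":-0.48,"ty":0.93,"tz":0.44,"rx":0,"ry":0,"rz":0,"jaw":0.65},{"tx":-0.48,"ty":0.93,"tz":0.44,"rx":0,"ry":0,"rz":0,"jaw":0.65},{"tx":-0.48,"ty":0.93,"tz":0.44,"rx":0,"ry":0,"rz":0,"jaw":0.65},{"tx":-0.48,"ty":0.93,"tz":0.44,"rx":0,"ry":0,"rz":0,"jaw":0.65},{"tx":0,"ty":0,"tz":0,"rx":0,"ry":0,"rz":0,"jaw":0.65}]'

```text
t: 25.65
tcp_pos: [0.5844, 0.0329, 0.3829]
tcp_rot: [1.28, 1.041, 0.612]
wrist_force: [0.8, -0.3, 0.6]
opening: 0.65
```

```bash
python3 -c "
from h import *
import pickle
go([.58,.03,.38],kR(-74))
o=ctrl.get_obs();p,d=ctrl.read_camera('wrist');cv2.imwrite('pics/w13.png',p[:,:,::-1]);pickle.dump(o,open('w13.pkl','wb'))
u,v=proj('wrist',[.6225,.079,.247],o);print(u,v);u=int(u);v=int(v)
crop('pics/w13c.png',p,max(u-95,0),max(v-75,0),190,150,4)
"
```

```text
t 25.65 tcp [0.5844 0.0329 0.3829] q [ 0.7153  0.0643 -0.6918  1.8137 -0.3524  0.875   1.1091] open 0.6503005126637198 F [ 0.8349 -0.2622  0.6151]
shift units(tool) [-0.0082 -0.2277 -0.076 ] turn units [ 0.094   0.0679 -0.0708]
shift in target frame [-0.0067 -0.2282 -0.0746]
308.3105115335125 204.8535408446121
```

View pics/w13c.png

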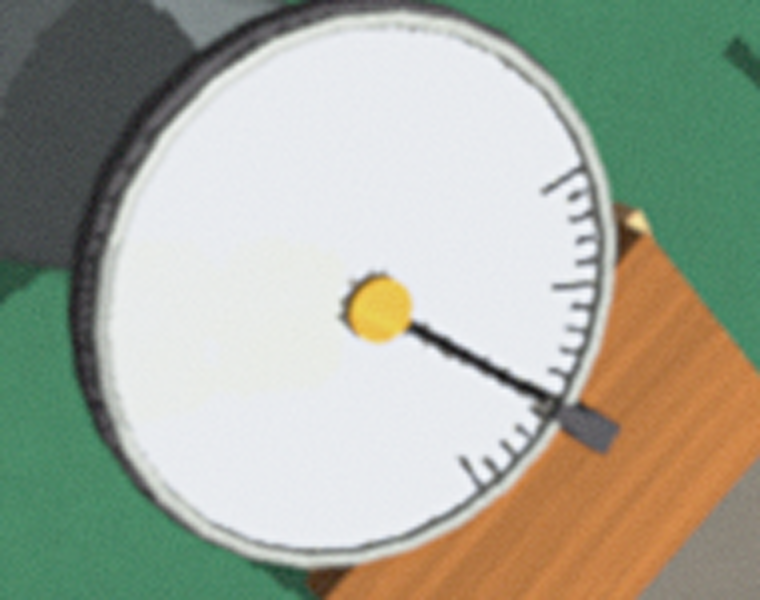

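```bash
python3 -c "
from h import *
import pickle
o=pickle.load(open('w13.pkl','rb'));p=cv2.imread('pics/w13.png')[:,:,::-1]
c=np.array([.6225,.0785]);half=.075
src=np.float32([proj('wrist',[c[0]+a*half,c[1]+b*half,.247],o) for a,b in((-1,-1),(1,-1),(1,1),(-1,1))])
H=cv2.getPerspectiveTransform(src,np.float32([[0,0],[900,0],[900,900],[0,900]]))
r=cv2.warpPerspective(p,H,(900,900),flags=cv2.INTER_CUBIC)
cv2.imwrite('pics/r13.png',r[380:780,380:900,::-1].repeat(1,0))
cv2.imwrite('pics/r13b.png',cv2.resize(r[420:620,640:900],None,fx=3,fy=3)[:,:,::-1])
"
```

```text
(no output)
```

View pics/r13.png

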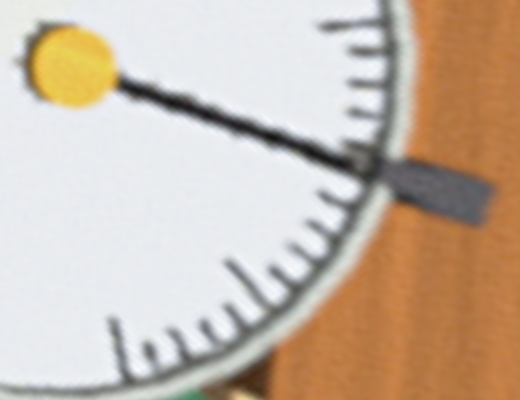

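View pics/r13b.png

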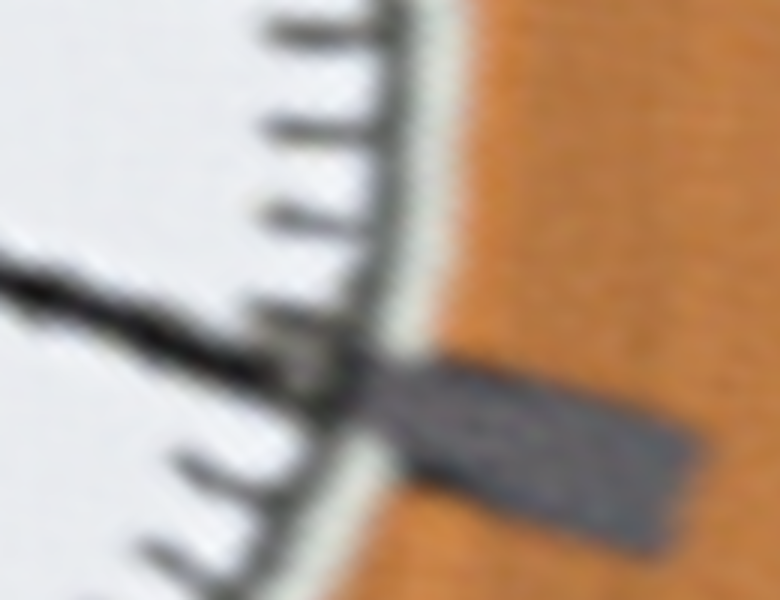

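```bash
cat > mk.py <<'E'
from dial import *
import pickle
def polar(r,c,a0,a1,R0,R1,s=6000):
    th=np.deg2rad(np.arange(a0,a1,.1));rr=np.arange(R0,R1,.0002)*s
    X=(c[0]+rr[:,None]*np.cos(th)).astype(np.float32);Y=(c[1]+rr[:,None]*np.sin(th)).astype(np.float32)
    return cv2.remap(r,X,Y,cv2.INTER_LINEAR)
def rectw(p,c,o,cam,z=.247,half=.075):
    src=np.float32([proj(cam,[c[0]+a*half,c[1]+b*half,z],o) for a,b in((-1,-1),(1,-1),(1,1),(-1,1))])
    return cv2.warpPerspective(p,cv2.getPerspectiveTransform(src,np.float32([[0,0],[900,0],[900,900],[0,900]])),(900,900),flags=cv2.INTER_CUBIC)
p=cv2.imread('pics/top0.png')[:,:,::-1];c=(.622,.0785-.0005)
r0=rectw(p,c,None,'top')
p=cv2.imread('pics/w13.png')[:,:,::-1];o=pickle.load(open('w13.pkl','rb'))
r1=rectw(p,c,o,'wrist')
# find dial rim centre by fitting bright disc
for nm,r in(('top0',r0),('w13',r1)):
    hsv=cv2.cvtColor(np.ascontiguousarray(r),cv2.COLOR_RGB2HSV);m=((hsv[...,1]<40)&(hsv[...,2]>170)).astype(np.uint8)
    m=cv2.morphologyEx(m,cv2.MORPH_CLOSE,np.ones((25,25)))
    cs,_=cv2.findContours(m,cv2.RETR_EXTERNAL,cv2.CHAIN_APPROX_NONE);k=max(cs,key=cv2.contourArea)
    print(nm,cv2.fitEllipse(k))
a=polar(r0,(450,450),-15,90,.035,.075);b=polar(r1,(450,450),-15,90,.035,.075)
cv2.imwrite('pics/pol.png',cv2.resize(np.vstack([a[::-1],b[::-1]]),(800,600))[:,:,::-1])
E
python3 mk.py
```

```text
top0 ((444.65521240234375, 448.3372802734375), (676.3438110351562, 687.060546875), 27.309581756591797)
w13 ((448.19329833984375, 448.6726379394531), (678.7888793945312, 691.0473022460938), 21.682357788085938)
```

View pics/pol.png

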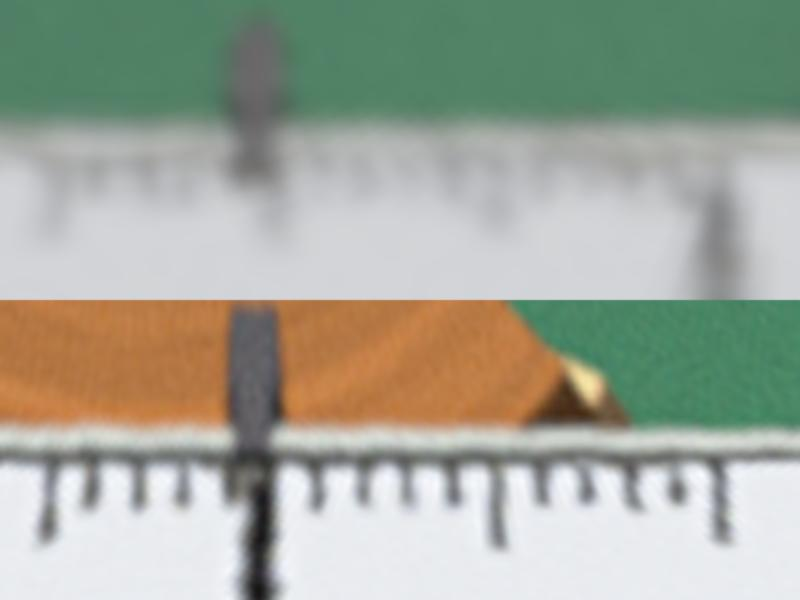

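```bash
cat >> mk.py <<'E'
z=lambda r:polar(r,(450,450),8,30,.040,.072)[::-1]
cv2.imwrite('pics/pol2.png',np.vstack([cv2.resize(z(r0),(770,290)),cv2.resize(z(r1),(770,290))])[:,:,::-1])
E
python3 mk.py >/dev/null; python3 -c "
from h import *
go(grip-.016*n+.1*n,kR(-60))"
```

```text
t 25.7 tcp [0.5824 0.0324 0.38  ] q [ 0.7161  0.0642 -0.6909  1.8191 -0.3537  0.8741  1.1122] open 0.6504440837818974 F [ 0.1433  0.3248 -0.3852]
shift units(tool) [ 5.6168 -5.718  -2.6954] turn units [-3.4135  0.0317 -0.0335]
shift in target frame [ 5.6367 -4.9085 -3.9551]
```

View pics/pol2.png

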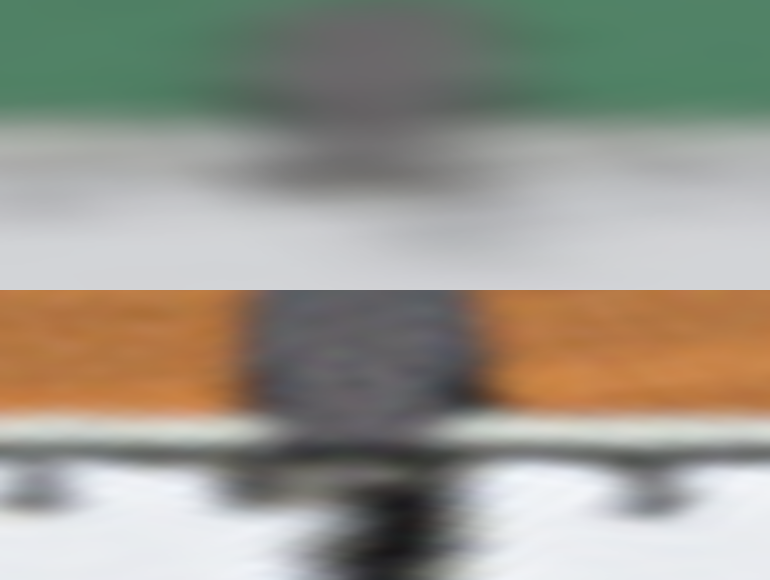

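Call:
arm_command --steps '[{"tx":0.48,"ty":-0.95,"tz":-0.45,"rx":0,"ry":0,"rz":0,"jaw":0.65},{"tx":0.48,"ty":-0.95,"tz":-0.45,"rx":0,"ry":0,"rz":0,"jaw":0.65},{"tx":0.48,"ty":-0.95,"tz":-0.45,"rx":0,"ry":0,"rz":0,"jaw":0.65},{"tx":0.48,"ty":-0.95,"tz":-0.45,"rx":0,"ry":0,"rz":0,"jaw":0.65},{"tx":0.48,"ty":-0.95,"tz":-0.45,"rx":0,"ry":0,"rz":0,"jaw":0.65},{"tx":0.48,"ty":-0.95,"tz":-0.45,"rx":0,"ry":0,"rz":0,"jaw":0.65},{"tx":0.9,"ty":0,"tz":0,"rx":0,"ry":0,"rz":0,"jaw":0.65},{"tx":0.9,"ty":0,"tz":0,"rx":0,"ry":0,"rz":0,"jaw":0.65},{"tx":0.9,"ty":0,"tz":0,"rx":0,"ry":0,"rz":0,"jaw":0.65},{"tx":0,"ty":0,"tz":0,"rx":0,"ry":0,"rz":0,"jaw":0.65},{"tx":0,"ty":0,"tz":0,"rx":0,"ry":0,"rz":0,"jaw":0.65}]'

```text
t: 26.62
tcp_pos: [0.5113, 0.0144, 0.1776]
tcp_rot: [1.295, 1.05, 0.626]
wrist_force: [-1.2, 0.5, 0.4]
opening: 0.65
```

```bash
python3 -c "
from h import *
print(kphi());go(grip-.016*n,kR(kphi()))"
```

```text
-73.85115247527183
t 26.6167 tcp [0.5113 0.0144 0.1776] q [ 0.7332  0.1915 -0.6834  2.227  -0.544   0.4146  1.4474] open 0.6496652678155794 F [-1.1605  0.5361  0.3635]
shift units(tool) [3.9903 0.1595 0.158 ] turn units [ 0.     -0.06    0.0194]
shift in target frame [3.9911 0.1541 0.1412]
```

Call:
arm_command --steps '[{"tx":0,"ty":0.15,"tz":0.14,"rx":0,"ry":-0.06,"rz":0.02,"jaw":0.65},{"tx":0.8,"ty":0,"tz":0,"rx":0,"ry":0,"rz":0,"jaw":0.65},{"tx":0.8,"ty":0,"tz":0,"rx":0,"ry":0,"rz":0,"jaw":0.65},{"tx":0,"ty":0,"tz":0,"rx":0,"ry":0,"rz":0,"jaw":0.65},{"tx":0,"ty":0,"tz":0,"rx":0,"ry":0,"rz":0,"jaw":0.65}]'

```text
t: 27.03
tcp_pos: [0.5338, 0.0256, 0.1473]
tcp_rot: [1.283, 1.045, 0.612]
wrist_force: [-0.1, 0.3, 0.3]
opening: 0.651
```

```bash
python3 -c "
from h import *
print(kphi());go(grip-.016*n,kR(kphi()))"
```

```text
-73.80350892477591
t 27.0333 tcp [0.5338 0.0256 0.1473] q [ 0.6488  0.2811 -0.6581  2.2232 -0.4924  0.3037  1.39  ] open 0.6511960333037836 F [-0.0696  0.2983  0.3347]
shift units(tool) [ 2.4451 -0.05   -0.0877] turn units [-0.      0.052  -0.0128]
shift in target frame [ 2.4455 -0.0478 -0.0788]
```

Call:
arm_command --steps '[{"tx":0,"ty":-0.05,"tz":-0.08,"rx":0,"ry":0.05,"rz":-0.01,"jaw":0.65},{"tx":0.9,"ty":0,"tz":0,"rx":0,"ry":0,"rz":0,"jaw":0.65},{"tx":0.9,"ty":0,"tz":0,"rx":0,"ry":0,"rz":0,"jaw":0.65},{"tx":0.6,"ty":0,"tz":0,"rx":0,"ry":0,"rz":0,"jaw":0.65},{"tx":0,"ty":0,"tz":0,"rx":0,"ry":0,"rz":0,"jaw":0.65},{"tx":0,"ty":0,"tz":0,"rx":0,"ry":0,"rz":0,"jaw":0.65}]'

```text
t: 27.53
tcp_pos: [0.5561, 0.0432, 0.0946]
tcp_rot: [1.288, 1.047, 0.618]
wrist_force: [-0.1, -0.3, -0.5]
opening: 0.654
```

```bash
python3 -c "
from h import *
print(kphi());go(grip-.016*n,kR(kphi()))"; python3 dial.py g
```

```text
-73.82059532974802
t 27.5333 tcp [0.5561 0.0432 0.0946] q [ 0.5352  0.4146 -0.6071  2.2211 -0.4616  0.1595  1.3621] open 0.654321851900158 F [-0.1235 -0.3065 -0.4619]
shift units(tool) [ 0.0529  0.0078 -0.0041] turn units [-0.     0.004 -0.002]
shift in target frame [ 0.0529  0.0079 -0.0041]
top centre [0.622 0.078] needle az 19.49
side centre [0.6235 0.0804] needle az 16.52
```

Call:
arm_command --steps '[{"tx":0,"ty":0,"tz":0,"rx":0,"ry":0,"rz":0,"jaw":0.3},{"tx":0,"ty":0,"tz":0,"rx":0,"ry":0,"rz":0,"jaw":0.3},{"tx":0,"ty":0,"tz":0,"rx":0,"ry":0,"rz":0,"jaw":0.3},{"tx":0,"ty":0,"tz":0,"rx":0,"ry":0,"rz":0,"jaw":0.3},{"tx":0,"ty":0,"tz":0,"rx":0.35,"ry":0,"rz":0,"jaw":0.3},{"tx":0,"ty":0,"tz":0,"rx":0.3,"ry":0,"rz":0,"jaw":0.3},{"tx":0,"ty":0,"tz":0,"rx":0,"ry":0,"rz":0,"jaw":0.3},{"tx":0,"ty":0,"tz":0,"rx":0,"ry":0,"rz":0,"jaw":0.3}]' --force 45

```text
t: 28.3
tcp_pos: [0.5564, 0.0422, 0.0952]
tcp_rot: [1.329, 1.046, 0.613]
wrist_force: [-6.7, -3.7, 10.7]
opening: 0.459
```

```bash
python3 -c "
from h import *
print(kphi());go(grip-.016*n,kR(kphi()))"; python3 dial.py h
```

```text
-76.44218533554586
t 28.3 tcp [0.5564 0.0422 0.0952] q [ 0.5301  0.4111 -0.5993  2.2218 -0.4815  0.1599  1.3355] open 0.4593147392313966 F [-6.7134 -3.747  10.6552]
shift units(tool) [ 0.0831  0.014  -0.0424] turn units [-0.      0.0417 -0.0023]
shift in target frame [ 0.0832  0.014  -0.0422]
top centre [0.622 0.078] needle az 17.82
side centre [0.6236 0.0803] needle az 15.26
```

Call:
arm_command --steps '[{"tx":0,"ty":0,"tz":0,"rx":0,"ry":0,"rz":0,"jaw":0.55},{"tx":0,"ty":0,"tz":0,"rx":0,"ry":0,"rz":0,"jaw":0.65},{"tx":0,"ty":0,"tz":0,"rx":0,"ry":0,"rz":0,"jaw":0.65},{"tx":-0.8,"ty":0,"tz":0,"rx":0,"ry":0,"rz":0,"jaw":0.65},{"tx":-1,"ty":0,"tz":0,"rx":0,"ry":0,"rz":0,"jaw":0.65},{"tx":-1,"ty":0,"tz":0,"rx":0,"ry":0,"rz":0,"jaw":0.65},{"tx":-1,"ty":0,"tz":0,"rx":0,"ry":0,"rz":0,"jaw":0.65},{"tx":-1,"ty":0,"tz":0,"rx":0,"ry":0,"rz":0,"jaw":0.65},{"tx":-1,"ty":0,"tz":0,"rx":0,"ry":0,"rz":0,"jaw":0.65},{"tx":-1,"ty":0,"tz":0,"rx":0,"ry":0,"rz":0,"jaw":0.65}]'

```text
t: 29.23
tcp_pos: [0.4863, -0.006, 0.2422]
tcp_rot: [1.332, 1.047, 0.617]
wrist_force: [0.2, -0.3, -0.6]
opening: 0.648
```

Call:
arm_command --steps '[{"tx":-0.48,"ty":0.93,"tz":0.44,"rx":0,"ry":0,"rz":0,"jaw":0.65},{"tx":-0.48,"ty":0.93,"tz":0.44,"rx":0,"ry":0,"rz":0,"jaw":0.65},{"tx":-0.48,"ty":0.93,"tz":0.44,"rx":0,"ry":0,"rz":0,"jaw":0.65},{"tx":-0.48,"ty":0.93,"tz":0.44,"rx":0,"ry":0,"rz":0,"jaw":0.65},{"tx":-0.48,"ty":0.93,"tz":0.44,"rx":0,"ry":0,"rz":0,"jaw":0.65},{"tx":-0.48,"ty":0.93,"tz":0.44,"rx":0,"ry":0,"rz":0,"jaw":0.65},{"tx":0,"ty":0,"tz":0,"rx":0,"ry":0,"rz":0,"jaw":0.65},{"tx":0,"ty":0,"tz":0,"rx":0,"ry":0,"rz":0,"jaw":0.65},{"tx":0,"ty":0,"tz":0,"rx":0,"ry":0,"rz":0,"jaw":0.65}]'

```text
t: 29.98
tcp_pos: [0.5816, 0.0235, 0.3781]
tcp_rot: [1.334, 1.048, 0.619]
wrist_force: [-0.6, 0.7, -0.8]
opening: 0.648
```

```bash
python3 - <<'E'
from h import *
import pickle
o=ctrl.get_obs();p,d=ctrl.read_camera('wrist');cv2.imwrite('pics/w14.png',p[:,:,::-1]);pickle.dump(o,open('w14.pkl','wb'));print(o['t'],o['tcp_pos'])
p,_=ctrl.read_camera('side');crop('pics/s14.png',p,250,80,200,200,4)
p,_=ctrl.read_camera('top');cv2.imwrite('pics/t14.png',p[:,:,::-1]);crop('pics/t14c.png',p,175,150,160,160,5)
E
sed -e 's/w13/w14/g' -e 's/pol2/pol3/' mk.py > mk2.py; python3 mk2.py; python3 dial.py i
```

```text
29.9833 [0.5816 0.0235 0.3781]
top0 ((444.65521240234375, 448.3372802734375), (676.3438110351562, 687.060546875), 27.309581756591797)
w14 ((446.7613525390625, 448.15899658203125), (675.3095703125, 692.4151611328125), 21.97650146484375)
top centre [0.6222 0.0774] needle az 302.60
side centre [0.6236 0.0803] needle az 15.25
```

View pics/pol3.png

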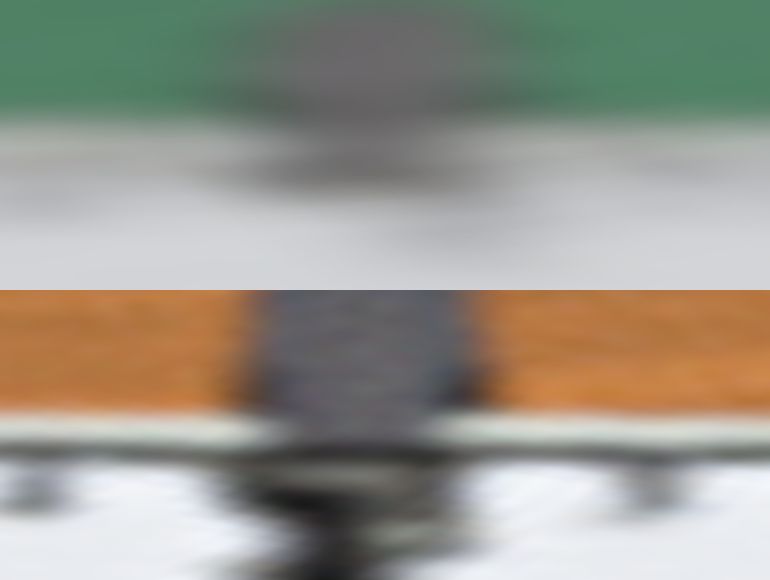

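View pics/pol.png

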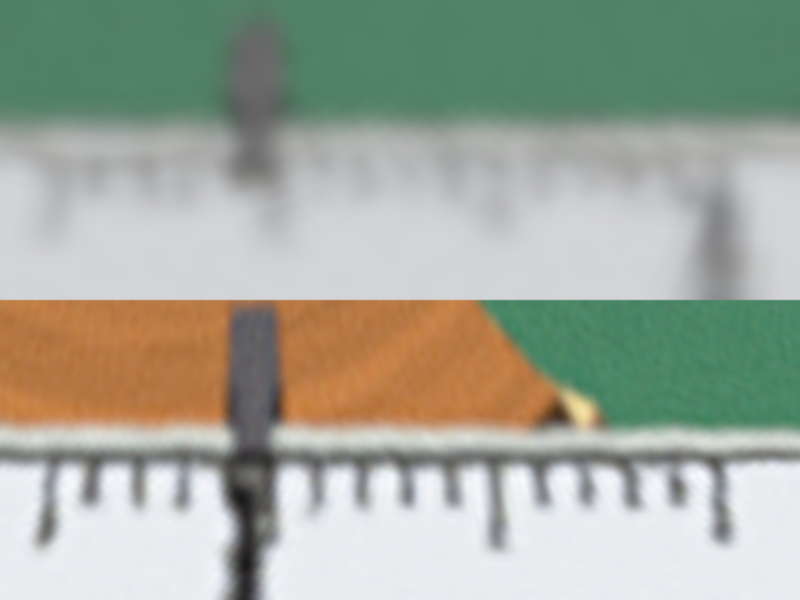

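View pics/s14.png

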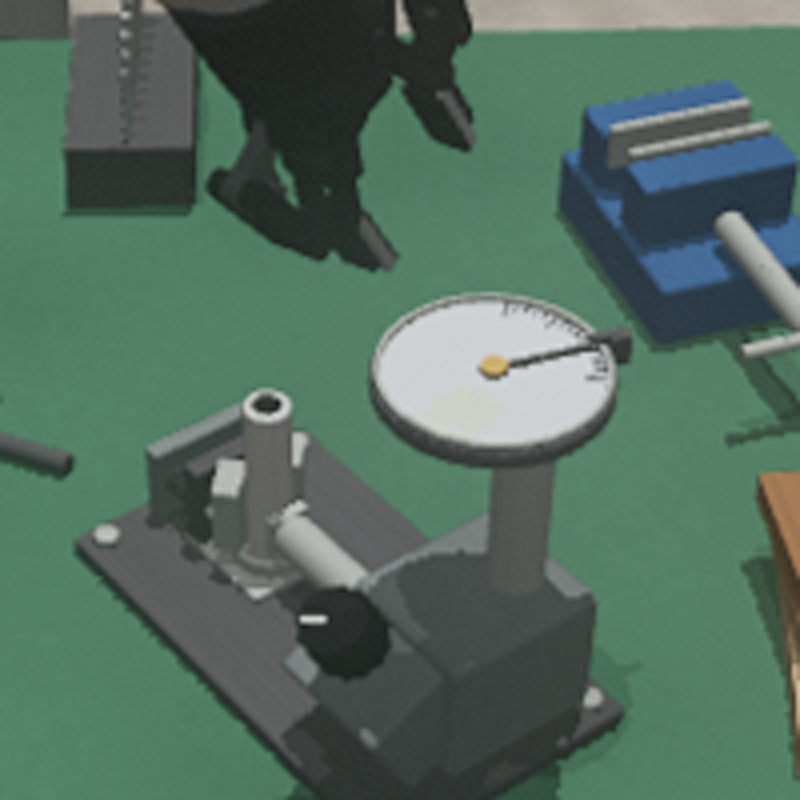

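View pics/t14.png

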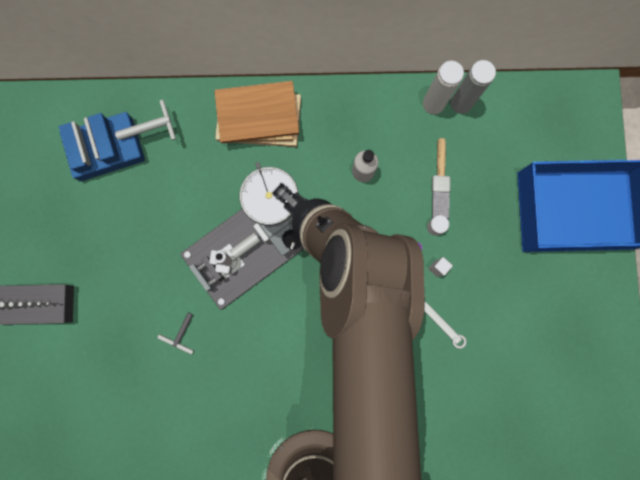

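```bash
python3 -c "
from h import *
o=ctrl.get_obs();print(o['t'],o['wrist_force'],ctrl.close_job())"
```

```text
the job is handed in; nothing more can be done
30.2333 [-0.6819 -0.3295 -0.3563] None
```

The plain aluminium tube is standing upright in the ring and clamped between the jaw and the anvil. I handed the job in at about 30 s with the gripper clear of everything.

- **Tube:** I took the plain tube, not the green or purple ones, stood it in the ring and let go of it. In the last side picture it stands upright between the jaw pad and the V.
- **Knob:** I turned it clockwise in two strokes. After a close look with the wrist camera I gripped it once more for a small nudge of about 2.5 degrees.
- **Needle:** In the last wrist close-up it is at about 1.055 rad against about 1.04 to 1.05 for the mark, so at most about 0.015 rad past, or under 1 mm at the tip. Before the nudge it was about as far short. It did not move between gripping the knob and letting go.
- **Readings that disagree:** The side camera gives needle angles 2 to 3 degrees lower than the top camera, because it sees the dial at a slant. The last top-camera reading is no good because the arm covered part of the dial. I relied on the wrist close-up and on the top-camera reading taken before I let go.
- **Other things:** The set mark reads the same as at the start. In the last top picture the other things I can see look unmoved, but the arm hides the green tube and most of the purple one and the spanner.

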